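# Lid the specimen pots, load the shaker and start it with its pedal

### The job

Stand every specimen pot from the bench upright on the floor of the shaker's tray, each closed with its own fully seated lid, the one of its shape and size (a lid may be left over: it has no pot). When all the pots are there with their lids on, press the shaker's pedal right down to its stop, hold it down for a good second and let it spring back. Don't shift the reagent bottle, and leave the pots on the tray with their lids on.

Things in the scene. Friction and masses are not known exactly. Their poses are not given: they have to be found in the camera images.
- pot_round_large: open white plastic specimen pot, round, outer diameter 56, height 40, wall 3 mm (100 g); stands on the bench, may be absent (then None); origin at the centre of its underside, z up through the mouth
- lid_round_large: white plastic lid of pot_round_large, present even if its pot is not: round flange diameter 58, spigot diameter 43, round knob diameter 18 mm; 50 g, lies spigot down. Up its z from its origin (spigot's underside, centre): spigot 0-7 mm, flange 7-12, knob 12-34. The spigot drops into the pot's mouth with 3.5 mm play all round, flange on the rim: seated, its origin is 33 mm above the pot's origin
- pot_round_small: open white plastic specimen pot, round, outer diameter 40, height 46, wall 3 mm (100 g); stands on the bench, may be absent (then None); origin at the centre of its underside, z up through the mouth
- lid_round_small: white plastic lid of pot_round_small, present even if its pot is not: round flange diameter 42, spigot diameter 27, round knob diameter 18 mm; 50 g, lies spigot down. Up its z from its origin (spigot's underside, centre): spigot 0-7 mm, flange 7-12, knob 12-34. The spigot drops into the pot's mouth with 3.5 mm play all round, flange on the rim: seated, its origin is 39 mm above the pot's origin
- pot_square: open white plastic specimen pot, square, 44 x 44 outside, height 42, wall 3 mm (100 g); stands on the bench, may be absent (then None); origin at the centre of its underside, z up through the mouth
- lid_square: white plastic lid of pot_square, present even if its pot is not: square flange 46 x 46, spigot 31 x 31, bar knob 30 (x) by 14 (y) mm; 50 g, lies spigot down. Up its z from its origin (spigot's underside, centre): spigot 0-7 mm, flange 7-12, knob 12-34. The spigot drops into the pot's mouth with 3.5 mm play all round, flange on the rim: seated, its origin is 35 mm above the pot's origin
- pot_oblong: open white plastic specimen pot, oblong, 62 along its x by 38 along its y outside, height 44, wall 3 mm (100 g); stands on the bench, may be absent (then None); origin at the centre of its underside, z up through the mouth
- lid_oblong: white plastic lid of pot_oblong, present even if its pot is not: oblong flange 64 (x) by 40 (y), spigot 49 x 25, bar knob 30 (x) by 14 (y) mm; 50 g, lies spigot down. Up its z from its origin (spigot's underside, centre): spigot 0-7 mm, flange 7-12, knob 12-34. The spigot drops into the pot's mouth with 3.5 mm play all round, flange on the rim: seated, its origin is 37 mm above the pot's origin
- shaker: bench shaker with a low flat tray, fixed. Origin at the centre of its underside, on the bench. The tray's black floor is 45 mm above the origin, 210 mm along its x by 290 mm along its y, centred, with a rim 8 mm high and 6 mm thick all round
- pedal_base: base of the shaker's pedal, fixed to the bench, 130 mm (x) by 80 mm (y), 10 mm thick; origin at the centre of its underside; the pedal's hinge runs along its y, 50 mm out on +x, 20 mm up; the pedal plate rises from it towards -x
- pedal_pad (a point): place to press on the pedal's top face, on the black ribbed pad of the 105 x 60 mm steel plate, 85 mm from the hinge (moves with the pedal; 20 mm from the plate's free end); about 50 mm above the bench when up, 21 mm lower when fully down
- pedal (a joint): pedal angle, rad: 0 up (sprung, where it rests), 0.25 fully down on its stop; straight down on the pad takes about 3.5 N to start and 10 N at the stop; springs back up when released
- bottle: clear reagent bottle with blue cap, diameter 56, height 120 mm, 450 g, upright among the pots; bystander; origin at the centre of its underside
Mind the look-alikes: they are no part of the job. What is shaped like the lid_round_large but blue or yellow is not meant.

How it is judged:
By the outcome, as a careful person would: the job done as asked, in the order asked, and still so for the second after the job is handed in, with the robot touching nothing.
Of pot_round_large, pot_round_small, pot_square, pot_oblong only 3 to 4 are there at a start; the rules pass over those that are not, and their reading is None.
At some moment in a run one of pot_round_large, pot_round_small, pot_square, pot_oblong may be knocked a few centimetres aside while the robot is not near it.
It also fails if it takes over 210 s, if anything falls off the work surface, if the arm or the gripper's body presses on something with over 40 N, if the wrist force passes 120 N, or if a joint passes its speed limit or range.

### The arm

A 6-joint arm with a two-finger parallel gripper is mounted at the origin on the work surface. World frame = base frame: x ahead of the robot, y to its left, z up, the work surface at z = 0. Lengths are in m, angles in degrees, forces in N, time in s.
With the tool pointing down it reaches from about 0.4 to 0.825 m from the base axis. Payload 7 kg.
Tool frame: the origin (TCP) lies midway between the tips of the shut fingers; the grasp point (between the pads) lies r.grasp_offset behind it (r.grasp_offset is the distance from the TCP to the grasp point, in m); x points along the fingers, z is the direction in which the jaws open and shut, and the axes are right-handed (so a half turn about x gives the same grasp; the last joint's range is limited). The gripper opens to 88 mm and grips with 3 to 60 N. Pads are 19 mm wide; open, the fingers measure 130 mm over their backs; the gripper's body (78 mm by 193 mm) begins 47 mm behind the grasp point.
Start: joints at [-57.405, 20.546, 0.682, 0, -70.136, -16.507], TCP at [0.187, -0.649, 0.205] pointing down, gripper open.
Joint ranges: [-176.03, 176.03], [-82.01, 121.73], [-58.28, 71.71], [-173.87, 95.51], [-174.79, -0.11], [-173.66, 173.66]. Speed limits (degrees/s): [136.94, 136.94, 172.46, 180, 180, 180].

### API

Orientations are given as [roll, pitch, yaw] about the fixed x, y, z axes, in that order (R = Rz(yaw) Ry(pitch) Rx(roll)).
In Python, from plant import readout, vision, close_job, r gives the robot as it stands.
- The arm moves only by the shell command python3 -m handwheel 'ROWS' [OPENING] [FORCE]. ROWS is JSON, a list that holds one entry, the list of rows, each a list of 4 numbers: the shift along the world's x, y, z in units of 40 mm (1.0 is 40 mm), then the turn about the world's z in units of 5 degrees (1.0 is 5 degrees). In form: [[[tx, ty, tz, roll], ...]]. A call has 1 to 8 rows; each row shifts and turns the pose as measured when the row begins; what a row does not reach is not made up. A row lasts 1/10 s, in which the tool goes at most 50 mm and 8.59 degrees, less where a joint would pass 70% of its speed; a pose out of reach is approached as far as the arm can. A call is refused whole if a number of a shift passes 1 or a number of a turn 1, either way. A call with a gripper value outside its range is refused whole. OPENING is the finger opening in mm, from 0 to 87.6, set as the call begins (- or left out, the last holds). The fingers move at their own pace and stop on an object; FORCE is the grip in N (left out, the last holds). Time passes only in rows, so rows that do not move let the fingers close. It gives the time, the measured TCP pose, the force and the opening at its end, in the units of the state.
- readout.get_state(): the state, without advancing time (a new reading comes with each control period).
- vision.capture(name): name is "scene" or "top" or "wrist"; returns the picture (420x560x3 uint8, blue, green, red); there is no depth.
- vision.get_calibration(name): a dict with "intrinsics" (3x3 intrinsics, pixels), "pose" (4x4, takes a point from camera to world coordinates). Camera axes: x right, y up, looking along -z (the intrinsics and any distortion apply to the point x, -y, -z); pixel columns grow to the right and rows downward; lengths in m; the calibration is good to about 2 mm. A picture is of the moment at which its call begins: read the wrist's pose just before it. get_calibration takes no time and is no camera call; for the wrist camera it gives the pose at the moment of the call.
- close_job(): hands the job in, once; it reports no verdict.
The state is a dict: "time_s": time; "joints": joint angles; "qd": joint speeds; "joint_torque": joint torques, N m; "tcp_pos": TCP position; "eef_rot": TCP orientation; "contact_force": force on the tool from outside, world axes, zero at the start; "moment": the same for the moment, N m; "gripper_width": finger opening in m.
Only numpy, scipy, OpenCV 4.12 (cv2) and the standard library are available. Lean on these libraries where they do the work, as an engineer would, in place of code of your own. Each camera call takes 0.05 s, during which the arm holds its last target.

## Working session

There is one attempt and no reset: what is moved stays moved. The work goes in short steps, Python scripts to look and compute and a shell command to move; the robot and the scene stay as the last step left them, time stands still between calls to the robot, and variables do not carry over. Pictures are saved under pics/ and viewed, and the job is handed in when it is done.

```bash
ls; mkdir -p pics
python3 - <<'E'
from plant import readout, vision, r
import cv2, numpy as np
print(readout.get_state()); print(r.grasp_offset)
for n in ("scene","top","wrist"):
    c=vision.get_calibration(n); print(n,{k:np.round(np.array(v),4).tolist() for k,v in c.items()})
    cv2.imwrite(f"pics/{n}0.png",vision.capture(n))
E
```

```text
pics
{'time_s': 0.0, 'joints': array([-5.74040178e+01,  2.05914562e+01,  6.33200580e-01, -2.04158777e-02,
       -7.01335158e+01, -1.65053073e+01]), 'qd': array([-0.02465431, -0.0914173 ,  0.02210259, -0.00144275,  0.03221192,
        0.07597527]), 'joint_torque': array([ 1.62617314e-03, -5.82720315e+01,  2.93067920e+01,  6.99747339e+00,
        6.91502384e-03, -1.48123891e-04]), 'tcp_pos': array([ 0.18689599, -0.64807229,  0.20411717]), 'eef_rot': array([  4.69486534,  89.90624262, 110.77858697]), 'contact_force': array([-0.25608992,  0.06871116, -0.10274338]), 'moment': array([-0.03609171,  0.01069342,  0.00175094]), 'gripper_width': 0.08755773552931628}
0.0188
scene {'intrinsics': [[403.2607, 0.0, 276.9035], [0.0, 403.2607, 220.4472], [0.0, 0.0, 1.0]], 'pose': [[-0.1012, -0.5231, 0.8462, 1.4561], [0.9947, -0.039, 0.0948, -0.0093], [-0.0166, 0.8514, 0.5243, 0.6552], [0.0, 0.0, 0.0, 1.0]]}
top {'intrinsics': [[399.8665, 0.0, 276.0808], [0.0, 399.8665, 202.382], [0.0, 0.0, 1.0]], 'pose': [[-0.0123, 0.9921, -0.1247, 0.397], [-0.9996, -0.0091, 0.027, -0.1061], [0.0256, 0.125, 0.9918, 1.0337], [0.0, 0.0, 0.0, 1.0]]}
wrist {'intrinsics': [[357.7141, 0.0, 275.0776], [0.0, 357.7141, 213.7159], [0.0, 0.0, 1.0]], 'pose': [[-0.2765, -0.9192, -0.2804, 0.1112], [0.961, -0.264, -0.0821, -0.6706], [0.0014, -0.2921, 0.9564, 0.3842], [0.0, 0.0, 0.0, 1.0]]}
```

View pics/top0.png

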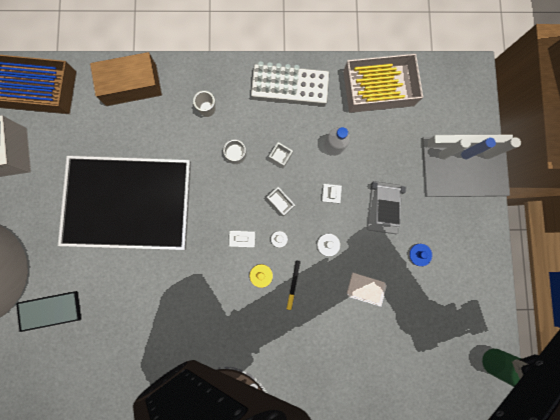

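View pics/scene0.png

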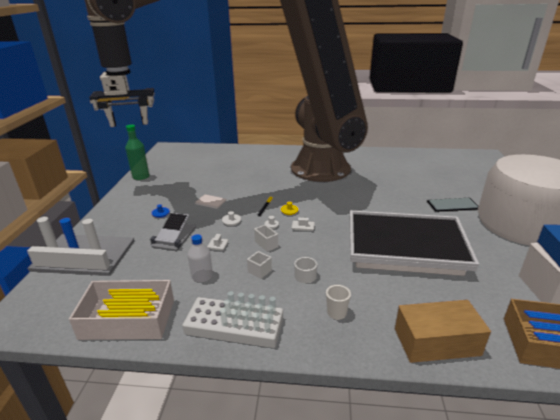

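View pics/wrist0.png

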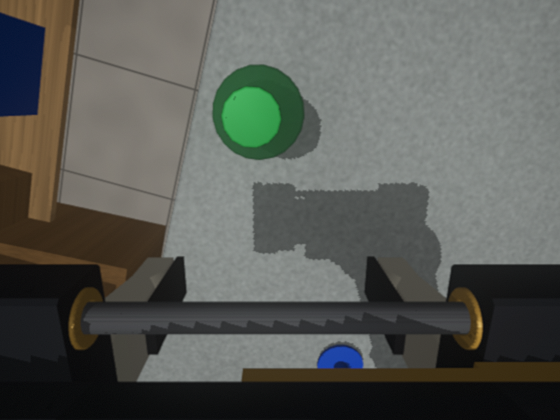

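```bash
cat > h.py <<'E'
import numpy as np, cv2
from plant import readout, vision, r
def ray(n,u,v,cal=None):
    c=cal or vision.get_calibration(n); K=np.array(c["intrinsics"]); P=np.array(c["pose"])
    d=np.linalg.inv(K)@[u,v,1]; d=P[:3,:3]@[d[0],-d[1],-d[2]]
    return P[:3,3],d
def onz(n,u,v,z,cal=None):
    o,d=ray(n,u,v,cal); return o+d*(z-o[2])/d[2]
def proj(n,p,cal=None):
    c=cal or vision.get_calibration(n); K=np.array(c["intrinsics"]); P=np.array(c["pose"])
    q=P[:3,:3].T@(np.array(p)-P[:3,3]); q=K@[q[0],-q[1],-q[2]]; return q[:2]/q[2]
def crop(img,x0,y0,x1,y1,s,fn):
    cv2.imwrite(fn,cv2.resize(img[y0:y1,x0:x1],None,fx=s,fy=s,interpolation=cv2.INTER_CUBIC))
E
python3 - <<'E'
from h import *
i=cv2.imread("pics/top0.png"); crop(i,180,80,440,290,3,"pics/topc.png")
s=cv2.imread("pics/scene0.png"); crop(s,140,180,370,350,3.4,"pics/scenec.png")
E
```

```text
(no output)
```

View pics/topc.png

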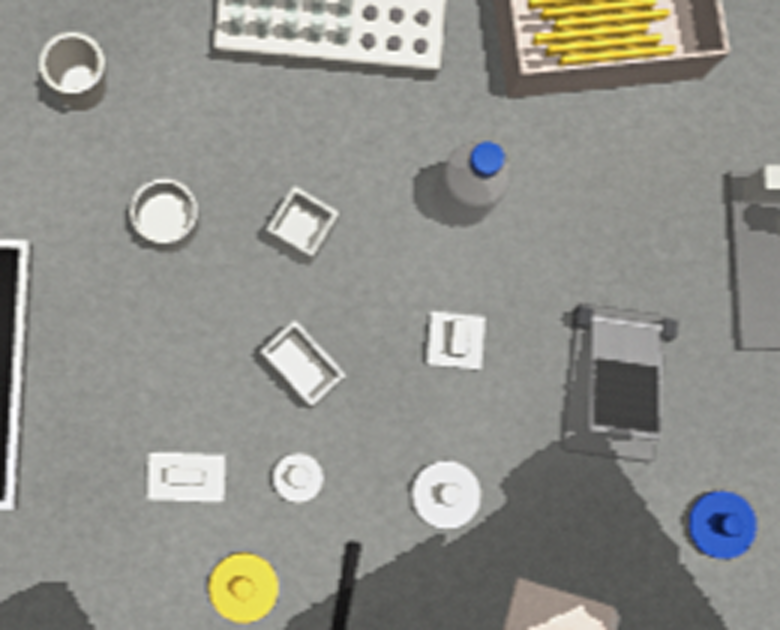

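View pics/scenec.png

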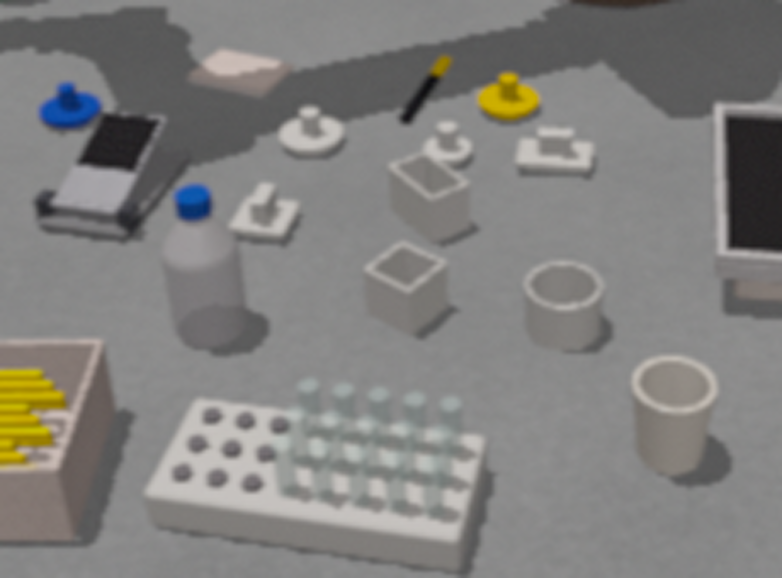

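```bash
cat >> h.py <<'E'
def blobs(n,img,thr=195,amin=60,amax=1500):
    m=((img.min(2)>thr)&(img.max(2).astype(int)-img.min(2)<30)).astype(np.uint8)
    cs,_=cv2.findContours(m,cv2.RETR_EXTERNAL,cv2.CHAIN_APPROX_NONE)
    out=[]
    for c in cs:
        h=cv2.contourArea(cv2.convexHull(c))
        if amin<h<amax: out.append((cv2.minAreaRect(c),h,c))
    return out,m
def topo(img,thr,z):
    out,m=blobs("top",img,thr)
    for (c,s,a),h,ct in out:
        b=np.array([onz("top",u,v,z)[:2] for u,v in ct[:,0,:]],np.float32)
        (X,w,ang)=cv2.minAreaRect(b*1000)
        print("px",np.round(c,1),"z",z,"world mm",np.round(X,1),"size",np.round(w,1),"ang",round(ang,1),"area",h)
    return m
def tool():
    from scipy.spatial.transform import Rotation as R
    s=readout.get_state(); M=R.from_euler("xyz",s["eef_rot"],degrees=True).as_matrix()
    z=M[:,2]; a=(np.degrees(np.arctan2(z[1],z[0])))%180
    print("t",round(s["time_s"],2),"tcp mm",np.round(s["tcp_pos"]*1000,1),"jaw axis deg",round(a,2),"x",np.round(M[:,0],3),"w",round(s["gripper_width"]*1000,1),"F",np.round(s["contact_force"],1),"j6",round(s["joints"][5],1))
E
python3 - <<'E'
from h import *
i=cv2.imread("pics/top0.png")
m=topo(i,165,0.012); print(); topo(i,165,0.042)
crop(m*255,180,80,440,290,3,"pics/m.png"); tool(); print(proj("wrist",readout.get_state()["tcp_pos"]))
for n in [(65,157),(188,160),(184,248),(60,245)]: print(np.round(onz("top",*n,0.053)*1000))
for n in [(234,151)]: print(i[n[1]-12:n[1]+14:2,n[0]].tolist())
E
```

```text
px [368.3 291.6] z 0.012 world mm [ 297.1 -362.8] size [81.5 53.7] ang 72.8 area 506.5
px [328.5 244. ] z 0.012 world mm [ 417.3 -266.3] size [58.9 55.8] ang 89.3 area 398.0
px [279.3 238.8] z 0.012 world mm [ 432.  -140.8] size [39.6 41.4] ang 44.3 area 205.0
px [241.5 238.5] z 0.012 world mm [433.7 -44.7] size [63.8 43. ] ang 89.3 area 406.0
px [280.7 200.4] z 0.012 world mm [ 530.6 -145.9] size [64.5 41. ] ang 41.5 area 386.0
px [331.5 192.8] z 0.012 world mm [ 549.2 -278.2] size [48.4 47.3] ang 83.8 area 324.5
px [280.6 153. ] z 0.012 world mm [ 655.5 -147.2] size [46.9 47.6] ang 58.8 area 304.5
px [234.1 149.7] z 0.012 world mm [665.2 -25.8] size [56.1 57.3] ang 26.8 area 366.5
px [477.5 140.5] z 0.012 world mm [ 686.6 -672.6] size [229.4  30.2] ang 89.7 area 855.0
px [  3. 140.] z 0.012 world mm [695.2 569.4] size [127.7  15.1] ang 4.1 area 194.0
px [203.5 100.5] z 0.012 world mm [799.2  55.1] size [55.5 52.4] ang 89.9 area 329.5
px [353.5  85.3] z 0.012 world mm [ 840.8 -345.9] size [59.4 14.5] ang 4.8 area 87.5
px [400.4  82.5] z 0.012 world mm [ 848.7 -473.6] size [94.2 25.9
[... 1316 characters left out ...]
4.5
px [280.6 153. ] z 0.042 world mm [ 647.9 -146. ] size [45.5 46.2] ang 58.8 area 304.5
px [234.1 149.7] z 0.042 world mm [657.3 -28.2] size [54.5 55.6] ang 26.8 area 366.5Traceback (most recent call last):
  File "<stdin>", line 3, in <module>
  File "h.py", line 25, in topo
    b=np.array([onz("top",u,v,z)[:2] for u,v in ct[:,0,:]],np.float32)
                ~~~^^^^^^^^^^^^^
  File "h.py", line 8, in onz
    o,d=ray(n,u,v,cal); return o+d*(z-o[2])/d[2]
        ~~~^^^^^^^^^^^
  File "h.py", line 4, in ray
    c=cal or vision.get_calibration(n); K=np.array(c["intrinsics"]); P=np.array(c["pose"])
             ~~~~~~~~~~~~~~~~~~~~~~^^^
ValueError: time passes only in moves, steps and waits
```

```bash
python3 - <<'E'
s=open('h.py').read()
s=s.replace("def ray(","_C={}\ndef cal0(n):\n    if n=='wrist': return vision.get_calibration(n)\n    if n not in _C: _C[n]=vision.get_calibration(n)\n    return _C[n]\ndef ray(").replace("cal or vision.get_calibration(n)","cal or cal0(n)")
s=s.replace('    for (c,s,a),h,ct in out:\n','    for (c,s,a),h,ct in out:\n        if not(190<c[0]<440 and 130<c[1]<300) and not (55<c[0]<195 and 150<c[1]<255): continue\n')
open('h.py','w').write(s)
E
python3 - <<'E'
from h import *
i=cv2.imread("pics/top0.png")
out,m=blobs("top",i,165)
crop(m*255,180,80,440,290,3,"pics/m.png"); tool(); print(proj("wrist",readout.get_state()["tcp_pos"]))
mm=((i.min(2)>150)).astype(np.uint8); cs,_=cv2.findContours(mm[150:260,50:200],cv2.RETR_EXTERNAL,cv2.CHAIN_APPROX_NONE)
c=max(cs,key=lambda c:cv2.contourArea(cv2.convexHull(c)))+[50,150]
b=np.array([onz("top",u,v,.053)[:2]*1000 for u,v in c[:,0]],np.float32); R=cv2.minAreaRect(b); print("tray",R,cv2.boxPoints(R))
d=((i[:,:,0]<75)&(i.max(2)<75)).astype(np.uint8)
cs,_=cv2.findContours(d[180:240,360:410],cv2.RETR_EXTERNAL,cv2.CHAIN_APPROX_NONE)
for c in cs:
  c=c+[360,180]
  if cv2.contourArea(c)>100:
    b=np.array([onz("top",u,v,.05)[:2]*1000 for u,v in c[:,0]],np.float32); R=cv2.minAreaRect(b); print("pad",cv2.minAreaRect(c)[0],R)
E
```

```text
t 0.15 tcp mm [ 186.9 -648.2  204.3] jaw axis deg 106.08 x [-0.     0.001 -1.   ] w 87.5 F [ 1.   0.6 -1.1] j6 -16.5
[275.88468059 255.70942569]
tray ((525.5049438476562, 239.20556640625), (305.4190673828125, 225.64231872558594), 87.75289916992188) [[406.7829    91.037094]
 [632.2518    82.189835]
 [644.227    387.37402 ]
 [418.75812  396.2213  ]]
pad (388.5, 211.5) ((495.2622985839844, -412.6047058105469), (47.82740020751953, 56.081809997558594), 87.09159088134766)
```

View pics/m.png

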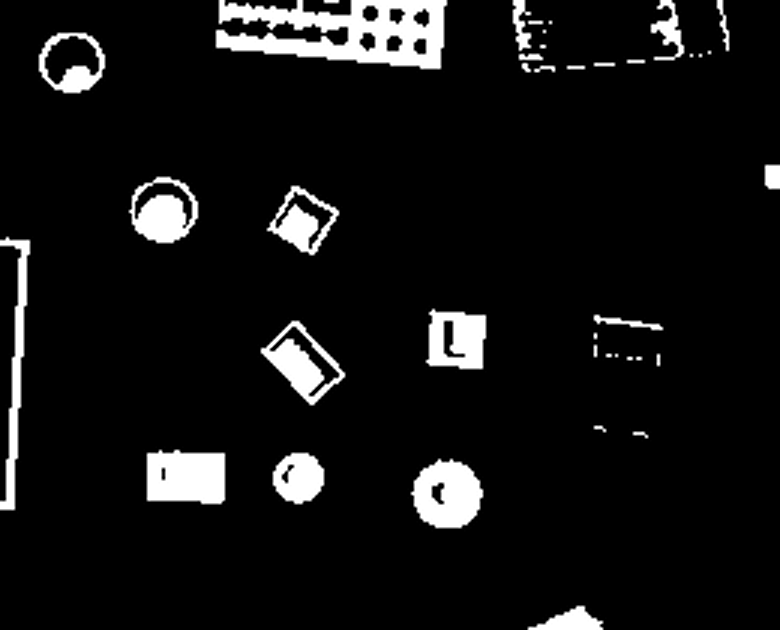

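The three pots are the round-large at px (234,150), the square at (280,153) and the oblong at (281,200). The tall tapered cup at (204,100) matches no pot, so pot_round_small is absent. 

The white lids are large round (328,244), square (331,193), oblong (241,238) and small round (279,239), which is left over. The look-alikes are the yellow lid (261,276) and the blue lid (421,255). The crops confirm these choices, so I start with the oblong pot.

```bash
python3 -m handwheel '[[[0.65,0.97,0,0.6],[0.65,0.97,0,0.6],[0.65,0.97,0,0.6],[0.65,0.97,0,0.6],[0.65,0.97,0,0.6],[0.65,0.97,0,0.6],[0.65,0.97,0,0.6],[0.65,0.97,0,0.6]]]' 87 30; python3 -c "
from h import *
tool()"
```

```text
time_s: 0.95
tcp_pos: [0.3955, -0.3292, 0.2]
eef_rot: [18.5, 89.6, 148.9]
contact_force: [1.2, -0.1, -0.2]
gripper_width: 0.0867
t 0.95 tcp mm [ 395.5 -329.2  200. ] jaw axis deg 130.44 x [-0.006  0.003 -1.   ] w 86.7 F [ 1.2 -0.1 -0.2] j6 -31.6
```

```bash
python3 -m handwheel '[[[0.65,0.9,0,0],[0.65,0.9,-0.2,0],[0.65,0.9,-0.2,0],[0.65,0.9,-0.2,0],[0.4,0.5,-0.2,0],[0,0,0,0],[0,0,0,0]]]'
python3 - <<'E'
from h import *
tool(); i=vision.capture("top"); topo(i,165,0.044); cv2.imwrite("pics/top1.png",i)
c=cal0("wrist");cv2.imwrite("pics/w1.png",vision.capture("wrist"))
E
```

```text
time_s: 1.65
tcp_pos: [0.5215, -0.152, 0.1671]
eef_rot: [9.2, 89.7, 140.2]
contact_force: [-0.3, 0.0, 0.2]
gripper_width: 0.0867
t 1.65 tcp mm [ 521.5 -152.   167.1] jaw axis deg 130.99 x [-0.004  0.003 -1.   ] w 86.7 F [-0.3  0.   0.2] j6 -53.2
px [201.  234.7] z 0.044 world mm [443.   52.5] size [12.9 50.9] ang 29.4 area 77.0
px [192.1 227.1] z 0.044 world mm [462.3  74.6] size [22.5 79.4] ang 87.5 area 227.0
px [184.4 220.5] z 0.044 world mm [478.8  93.8] size [  8.5 111.3] ang 87.6 area 121.5
px [274.9 202.5] z 0.044 world mm [ 521.1 -130. ] size [36.7 17.2] ang 60.6 area 67.5
px [312.2 201.2] z 0.044 world mm [ 523.6 -223.4] size [22.2 59. ] ang 33.1 area 147.5
px [ 62.2 206.1] z 0.044 world mm [518.4 393.2] size [198.2  17.1] ang 0.5 area 528.5
px [410.  174.9] z 0.044 world mm [ 589.  -474.6] size [32.9 70.8] ang 17.9 area 277.0
px [402.2 162.3] z 0.044 world mm [ 621.4 -455.6] size [58.7 31.8] ang 50.5 area 192.0
```

View pics/w1.png

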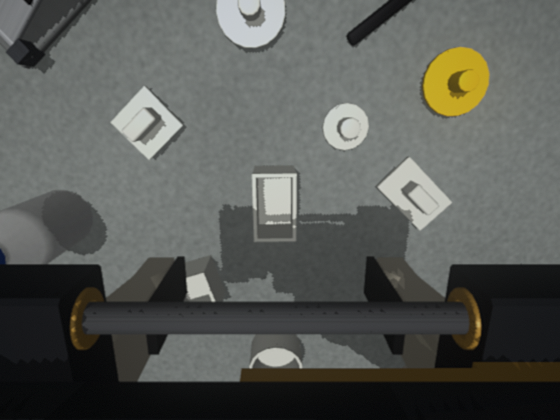

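```bash
cat >> h.py <<'E'
def wr(img,cal,thr,z,box,amin=400,show=None):
    x0,y0,x1,y1=box
    m=((img.min(2)>thr)&(img.max(2).astype(int)-img.min(2)<40)).astype(np.uint8)
    k=np.zeros_like(m); k[y0:y1,x0:x1]=1; m*=k
    cs,_=cv2.findContours(m,cv2.RETR_EXTERNAL,cv2.CHAIN_APPROX_NONE)
    for ct in cs:
        if cv2.contourArea(cv2.convexHull(ct))<amin: continue
        b=np.array([onz("wrist",u,v,z,cal)[:2]*1000 for u,v in ct[:,0,:]],np.float32)
        (X,w,a)=cv2.minAreaRect(b); (e,rad)=cv2.minEnclosingCircle(b)
        print("wr px",np.round(ct[:,0].mean(0)),"mm",np.round(X,1),"size",np.round(w,1),"ang",round(a,1),"circ",np.round(e,1),round(2*rad,1))
    if show: crop(m*255,x0,y0,x1,y1,3,show)
E
python3 - <<'E'
from h import *
c=cal0("wrist"); i=cv2.imread("pics/w1.png")
crop(i,230,150,330,255,5,"pics/w1c.png")
for t in (150,170,190): wr(i,c,t,.044,(230,150,330,255))
print(i[160:250:3,285,0].tolist())
print(np.round(c["pose"][:3,3],3))
E
```

```text
wr px [276. 193.] mm [ 520.1 -155.2] size [39.6 38.1] ang 40.5 circ [ 519.6 -155.3] 54.0
wr px [276. 191.] mm [ 520.1 -155.1] size [39.6 37.7] ang 40.8 circ [ 519.9 -155. ] 53.4
wr px [277. 196.] mm [ 518.2 -153.1] size [30.7 21. ] ang 41.5 circ [ 517.7 -152.7] 36.1
wr px [276. 188.] mm [ 520.  -155.2] size [37.8 36.2] ang 40.5 circ [ 519.9 -155.1] 52.1
[122, 120, 97, 96, 100, 199, 187, 198, 196, 197, 197, 197, 196, 196, 195, 195, 195, 195, 139, 121, 118, 145, 76, 77, 76, 76, 102, 95, 73, 73]
[ 0.462 -0.206  0.347]
```

View pics/w1c.png

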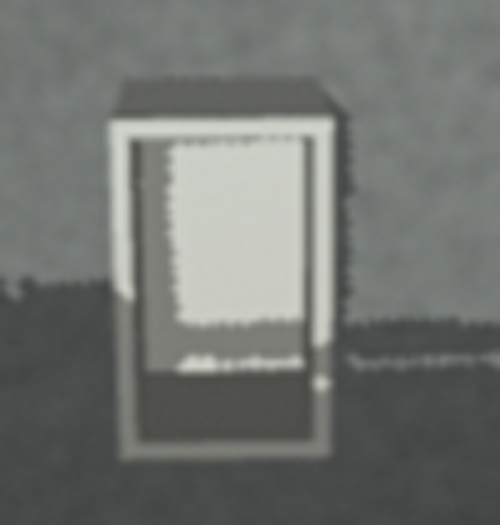

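Run:
```python
from h import *
c=cal0("wrist")
P=np.array([onz("wrist",u,v,.044,c)[:2]*1000 for u,v in [(251.5,173.3),(297,173.3),(296.2,241.4),(254,241.4)]])
print(P.round(1),P.mean(0),[np.linalg.norm(P[i]-P[i-1]).round(1) for i in range(4)])
d=P[3]-P[0]+P[2]-P[1]; print(np.degrees(np.arctan2(d[1],d[0]))); tool()
```

```text
[[ 517.2 -182.9]
 [ 491.7 -153.4]
 [ 538.7 -112.2]
 [ 563.7 -141.2]] [ 527.8074499  -147.41850264] [np.float64(62.5), np.float64(39.0), np.float64(62.5), np.float64(38.3)]
41.54052665673907
t 1.75 tcp mm [ 521.2 -152.8  167.3] jaw axis deg 130.91 x [-0.003  0.003 -1.   ] w 86.8 F [-1.2  0.1 -0.3] j6 -53.2
```

```bash
python3 -m handwheel '[[[0.15,0.15,-0.2,0.1],[0,0,-0.9,0],[0,0,-0.9,0],[0,0,-0.9,0],[0,0,-0.7,0],[0,0,-0.3,0],[0,0,0,0]]]'; python3 -c "
from h import *
tool()"
```

```text
time_s: 2.45
tcp_pos: [0.5272, -0.1509, 0.0071]
eef_rot: [-93.8, 89.7, 37.2]
contact_force: [-0.7, -0.5, 0.3]
gripper_width: 0.0868
t 2.45 tcp mm [ 527.2 -150.9    7.1] jaw axis deg 131.04 x [ 0.004  0.003 -1.   ] w 86.8 F [-0.7 -0.5  0.3] j6 -53.1
```

```bash
python3 -m handwheel '[[[0,0.1,0.05,0],[0,0,0,0],[0,0,0,0],[0,0,0,0],[0,0,0,0],[0,0,0,0]]]' 0 25; python3 -c "
from h import *
tool()"
```

```text
time_s: 3.05
tcp_pos: [0.5298, -0.1473, 0.0131]
eef_rot: [-114.1, 89.4, 16.9]
contact_force: [-0.3, -0.3, 1.6]
gripper_width: 0.0444
t 3.05 tcp mm [ 529.8 -147.3   13.1] jaw axis deg 131.0 x [ 0.011  0.003 -1.   ] w 44.4 F [-0.3 -0.3  1.6] j6 -53.6
```

```bash
python3 -m handwheel '[[[0,0,0,0],[0,0,0,0],[0,0,0,0]]]' 0 25; python3 -c "
from h import *
tool()"
```

```text
time_s: 3.35
tcp_pos: [0.5297, -0.1471, 0.0134]
eef_rot: [-113.8, 89.3, 17.2]
contact_force: [0.3, -0.5, 0.2]
gripper_width: 0.0375
t 3.35 tcp mm [ 529.7 -147.1   13.4] jaw axis deg 131.0 x [ 0.011  0.003 -1.   ] w 37.5 F [ 0.3 -0.5  0.2] j6 -53.6
```

```bash
python3 -m handwheel '[[[0,0,0.8,0],[0,0.3,0.8,0.2],[0,0.7,0.8,0.8],[0,0.9,0.8,0.9],[0,1,0.5,0.9],[0,1,0,0.9],[0,1,0,0.9],[0,1,0,0.9]]]'; python3 -c "
from h import *
tool();print(readout.get_state()['joints'])"
```

```text
time_s: 4.15
tcp_pos: [0.5256, 0.0931, 0.1659]
eef_rot: [-110.3, 89.6, 48.7]
contact_force: [0.3, -1.1, -1.2]
gripper_width: 0.0378
t 4.15 tcp mm [525.6  93.1 165.9] jaw axis deg 158.99 x [ 0.005  0.006 -1.   ] w 37.8 F [ 0.3 -1.1 -1.2] j6 -51.9
[ 30.98993313   8.78256749 -20.59740748  -0.15561745 -60.19667592
 -51.9193215 ]
```

```bash
python3 -m handwheel '[[[0,1,0,0.8],[0,1,0,0.8],[0,1,0,0.8],[0.05,1,0,0.8],[0.05,1,0,0.7],[0.05,0.8,0,0.2],[0,0,0,0],[0,0,0,0]]]'; python3 -c "
from h import *
tool();print(readout.get_state()['joints'])"
```

```text
time_s: 4.95
tcp_pos: [0.528, 0.3395, 0.1637]
eef_rot: [-93.1, 89.6, 87.7]
contact_force: [-0.0, -0.5, -1.5]
gripper_width: 0.0374
t 4.95 tcp mm [528.  339.5 163.7] jaw axis deg 0.85 x [ 0.     0.006 -1.   ] w 37.4 F [-0.  -0.5 -1.5] j6 -49.4
[ 50.3928081   17.64250828  -9.04097686  -0.23837765 -63.03827396
 -49.43625929]
```

```bash
python3 -m handwheel '[[[0,-0.2,-0.6,-0.3],[0,0,-0.8,0],[0,0,-0.7,0],[0,0,-0.3,0],[0,0,-0.05,0],[0,0,0,0]]]'; python3 -c "
from h import *
tool()"
```

```text
time_s: 5.55
tcp_pos: [0.5284, 0.3272, 0.0646]
eef_rot: [-104.0, 89.6, 75.1]
contact_force: [-0.0, 1.3, -1.1]
gripper_width: 0.0374
t 5.55 tcp mm [528.4 327.2  64.6] jaw axis deg 179.06 x [ 0.002  0.007 -1.   ] w 37.4 F [-0.   1.3 -1.1] j6 -50.4
```

```bash
python3 -m handwheel '[[[0,0,-0.06,0],[0,0,-0.06,0],[0,0,-0.05,0],[0,0,-0.04,0],[0,0,0,0]]]'; python3 -c "
from h import *
tool()"
```

```text
time_s: 6.05
tcp_pos: [0.5305, 0.3289, 0.06]
eef_rot: [-119.4, 89.2, 59.7]
contact_force: [0.4, 0.6, -1.4]
gripper_width: 0.0374
t 6.05 tcp mm [530.5 328.9  60. ] jaw axis deg 179.07 x [ 0.007  0.012 -1.   ] w 37.4 F [ 0.4  0.6 -1.4] j6 -50.4
```

```bash
python3 -m handwheel '[[[0,0,-0.08,0],[0,0,-0.06,0],[0,0,-0.05,0],[0,0,0,0]]]'; python3 -c "
from h import *
tool()"
```

```text
time_s: 6.45
tcp_pos: [0.531, 0.3295, 0.059]
eef_rot: [-127.1, 89.1, 52.1]
contact_force: [-0.2, 0.2, -1.4]
gripper_width: 0.0378
t 6.45 tcp mm [531.  329.5  59. ] jaw axis deg 179.21 x [ 0.01   0.013 -1.   ] w 37.8 F [-0.2  0.2 -1.4] j6 -50.4
```

```bash
python3 -m handwheel '[[[0,0,-0.12,0],[0,0,-0.1,0],[0,0,0,0],[0,0,0,0]]]'; python3 -c "
from h import *
tool()"
```

```text
time_s: 6.85
tcp_pos: [0.5319, 0.3308, 0.0583]
eef_rot: [-133.1, 88.7, 46.3]
contact_force: [0.5, 0.0, -1.3]
gripper_width: 0.0378
t 6.85 tcp mm [531.9 330.8  58.3] jaw axis deg 179.4 x [ 0.015  0.016 -1.   ] w 37.8 F [ 0.5  0.  -1.3] j6 -50.4
```

```bash
python3 -m handwheel '[[[0,0,-0.2,0],[0,0,0,0],[0,0,0,0]]]'
python3 - <<'E'
from h import *
tool()
c=cal0("wrist");cv2.imwrite("pics/w2.png",vision.capture("wrist"))
cv2.imwrite("pics/s2.png",vision.capture("scene"))
crop(cv2.imread("pics/s2.png"),300,120,520,290,3.5,"pics/s2c.png")
E
```

```text
time_s: 7.15
tcp_pos: [0.5328, 0.3321, 0.0527]
eef_rot: [-134.5, 88.5, 45.0]
contact_force: [0.3, -0.6, -1.4]
gripper_width: 0.0378
t 7.15 tcp mm [532.8 332.1  52.7] jaw axis deg 179.49 x [ 0.018  0.018 -1.   ] w 37.8 F [ 0.3 -0.6 -1.4] j6 -50.4
```

View pics/s2c.png

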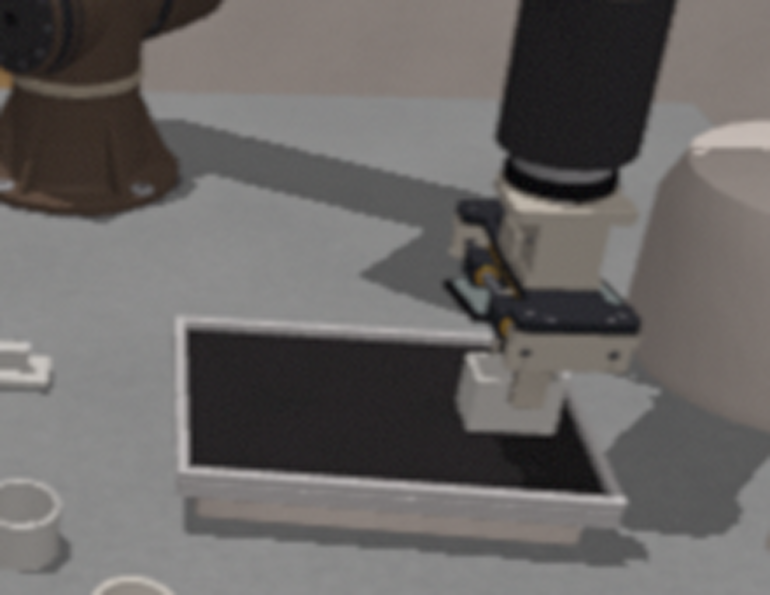

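View pics/w2.png

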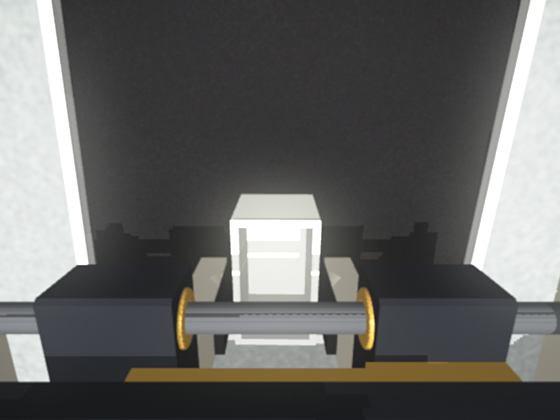

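```bash
python3 -m handwheel '[[[0,0,0,0],[0,0,0,0]]]'; python3 -c "
from h import *
tool();print(readout.get_state()['joint_torque'])"
```

```text
time_s: 7.45
tcp_pos: [0.5328, 0.3321, 0.0525]
eef_rot: [-135.0, 88.6, 44.5]
contact_force: [-2.1, 0.1, 5.2]
gripper_width: 0.038
t 7.45 tcp mm [532.8 332.1  52.5] jaw axis deg 179.49 x [ 0.017  0.017 -1.   ] w 38.0 F [-2.1  0.1  5.2] j6 -50.4
[-7.13308621e-01 -5.27304196e+01  2.29082590e+01  5.62505677e+00
  7.42518324e-01  1.59383687e-02]
```

```bash
python3 -m handwheel '[[[0,0,-0.1,0],[0,0,0,0]]]'; python3 -c "
from h import *
tool();print(readout.get_state()['joint_torque'])"
```

```text
time_s: 7.65
tcp_pos: [0.5329, 0.3324, 0.0519]
eef_rot: [-136.5, 88.6, 43.1]
contact_force: [-0.1, 0.2, -1.4]
gripper_width: 0.0379
t 7.65 tcp mm [532.9 332.4  51.9] jaw axis deg 179.57 x [ 0.018  0.017 -1.   ] w 37.9 F [-0.1  0.2 -1.4] j6 -50.4
[ 8.93456815e-02 -5.76842415e+01  2.45966095e+01  5.98310262e+00
 -1.66249475e-01  2.02359792e-03]
```

```bash
python3 -m handwheel '[[[0,0,0,0],[0,0,0,0],[0,0,0,0],[0,0,0,0],[0,0,0.3,0],[0,0,0.9,0],[0,0,1,0],[0,0,0.9,0]]]' 87
python3 - <<'E'
from h import *
tool()
cv2.imwrite("pics/w3.png",vision.capture("wrist"))
cv2.imwrite("pics/s3.png",vision.capture("scene"))
crop(cv2.imread("pics/s3.png"),300,120,520,290,3.5,"pics/s3c.png")
E
```

```text
time_s: 8.45
tcp_pos: [0.5295, 0.3281, 0.1729]
eef_rot: [-141.5, 89.4, 37.9]
contact_force: [0.9, 0.5, 0.3]
gripper_width: 0.0865
t 8.45 tcp mm [529.5 328.1 172.9] jaw axis deg 179.49 x [ 0.008  0.006 -1.   ] w 86.5 F [0.9 0.5 0.3] j6 -50.4
```

View pics/s3c.png

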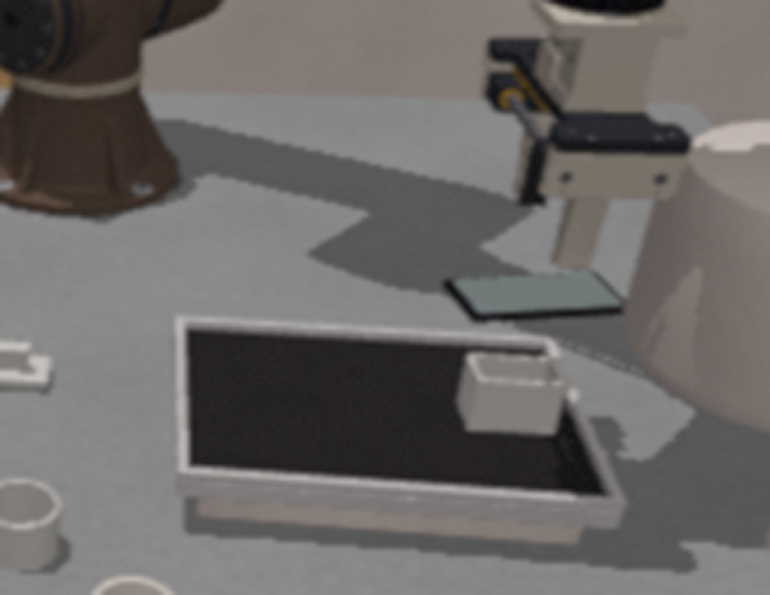

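View pics/w3.png

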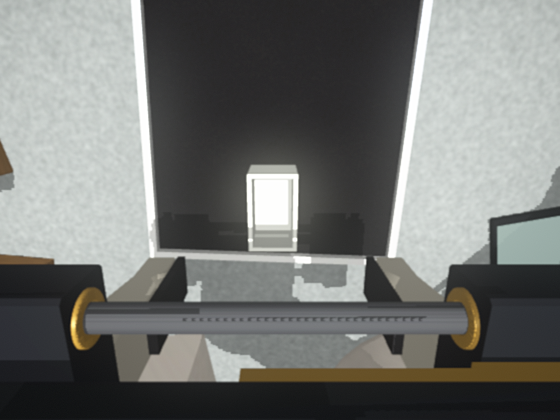

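```bash
python3 -m handwheel '[[[0.2,-1,0,-0.5],[0.25,-1,0,-0.5],[0.25,-1,0,-0.5],[0.25,-1,0,-0.5],[0.25,-1,0,-0.5],[0.25,-1,0,-0.5],[0.25,-1,0,-0.5],[0.25,-1,0,-0.5]]]'
python3 - <<'E'
from h import *
tool(); i=vision.capture("top"); topo(i,165,0.042); cv2.imwrite("pics/top2.png",i)
E
```

```text
time_s: 9.35
tcp_pos: [0.6116, 0.0045, 0.1844]
eef_rot: [-139.4, 88.3, 19.9]
contact_force: [0.1, -0.2, -0.2]
gripper_width: 0.0872
t 9.35 tcp mm [611.6   4.5 184.4] jaw axis deg 159.3 x [ 0.028  0.01  -1.   ] w 87.2 F [ 0.1 -0.2 -0.2] j6 -39.3
px [366.5 289.2] z 0.042 world mm [ 305.6 -352. ] size [90.7 61.9] ang 72.5 area 926.5
px [328.5 244.5] z 0.042 world mm [ 415.4 -261.6] size [55.5 56.5] ang 43.8 area 411.0
px [279.2 238.9] z 0.042 world mm [ 430.6 -139.6] size [39.7 40.9] ang 25.9 area 214.5
px [241.7 238.5] z 0.042 world mm [432.7 -47.2] size [65.2 42. ] ang 86.1 area 431.5
px [389.  194.4] z 0.042 world mm [ 539.5 -418.5] size [60.4 41. ] ang 81.3 area 322.0
px [331.8 192.6] z 0.042 world mm [ 545.3 -273.6] size [47.6 47.4] ang 84.4 area 334.5
px [280.6 152.9] z 0.042 world mm [ 648.5 -146.1] size [46.  47.1] ang 58.8 area 313.5
px [234.  149.5] z 0.042 world mm [657.8 -28. ] size [55.7 54.6] ang 89.7 area 373.5
```

View pics/top2.png

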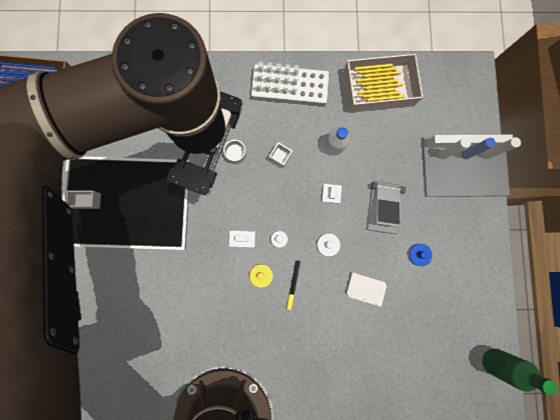

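```bash
python3 -m handwheel '[[[0.2,-0.9,0,-0.6],[0.2,-0.9,0,-0.6],[0.2,-0.9,-0.2,-0.5],[0.2,-0.6,-0.2,-0.2],[0,0,0,0],[0,0,0,0]]]'
python3 - <<'E'
from h import *
tool(); c=cal0("wrist"); i=vision.capture("wrist"); cv2.imwrite("pics/w4.png",i); wr(i,c,140,.042,(180,120,380,300),300)
crop(i,200,140,360,290,5,"pics/w4c.png")
E
```

```text
time_s: 10.0
tcp_pos: [0.6451, -0.1413, 0.1701]
eef_rot: [-143.1, 88.3, 5.8]
contact_force: [0.2, 0.3, 0.4]
gripper_width: 0.0869
t 10.0 tcp mm [ 645.1 -141.3  170.1] jaw axis deg 148.85 x [ 0.03   0.003 -1.   ] w 86.9 F [0.2 0.3 0.4] j6 -35.6
wr px [270. 190.] mm [ 649.9 -149.2] size [45.1 45.1] ang 58.5 circ [ 649.9 -149.2] 62.4
```

View pics/w4c.png

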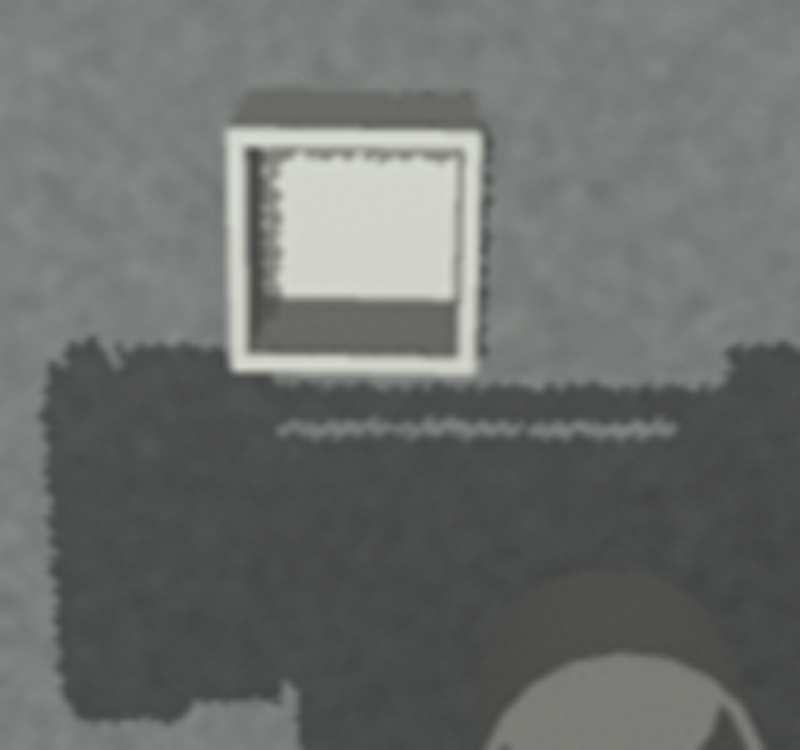

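```bash
python3 -m handwheel '[[[0.1,-0.17,-0.2,0],[0,0,-0.9,0],[0,0,-0.9,0],[0,0,-0.9,0],[0,0,-0.7,0],[0,0,-0.2,0],[0,0,0,0]]]'; python3 -c "
from h import *
tool()"
```

```text
time_s: 10.75
tcp_pos: [0.6515, -0.1434, 0.016]
eef_rot: [-144.6, 87.8, 4.8]
contact_force: [-0.7, 0.4, -0.3]
gripper_width: 0.0869
t 10.75 tcp mm [ 651.5 -143.4   16. ] jaw axis deg 149.44 x [ 0.038  0.003 -0.999] w 86.9 F [-0.7  0.4 -0.3] j6 -34.8
```

```bash
python3 -m handwheel '[[[-0.05,-0.15,-0.15,0],[0,0,0,0],[0,0,0,0]]]'; python3 -c "
from h import *
tool()"; python3 -m handwheel '[[[0,0,0,0],[0,0,0,0],[0,0,0,0],[0,0,0,0],[0,0,0,0],[0,0,0,0],[0,0,0,0],[0,0,0,0]]]' 0 25; python3 -c "
from h import *
tool()"
```

```text
time_s: 11.05
tcp_pos: [0.6519, -0.1494, 0.0133]
eef_rot: [-145.6, 87.5, 3.9]
contact_force: [0.3, -0.7, 1.1]
gripper_width: 0.0872
t 11.05 tcp mm [ 651.9 -149.4   13.3] jaw axis deg 149.54 x [ 0.043  0.003 -0.999] w 87.2 F [ 0.3 -0.7  1.1] j6 -34.2
time_s: 11.85
tcp_pos: [0.6536, -0.1496, 0.0165]
eef_rot: [-146.0, 87.3, 3.6]
contact_force: [0.8, -0.3, 0.4]
gripper_width: 0.0434
t 11.85 tcp mm [ 653.6 -149.6   16.5] jaw axis deg 149.54 x [ 0.047  0.003 -0.999] w 43.4 F [ 0.8 -0.3  0.4] j6 -34.2
```

```bash
python3 -m handwheel '[[[0,0,0.8,0],[0,0.1,0.9,0],[-0.2,0.3,0.9,0.4],[-0.3,0.8,0.9,0.6],[-0.3,1,0.2,0.6],[-0.3,1,0,0.6],[-0.3,1,0,0.6],[-0.3,1,0,0.6]]]'; python3 -c "
from h import *
tool()"
```

```text
time_s: 12.65
tcp_pos: [0.5811, 0.0605, 0.1671]
eef_rot: [-145.9, 87.5, 20.8]
contact_force: [0.9, 0.4, -1.3]
gripper_width: 0.0432
t 12.65 tcp mm [581.1  60.5 167.1] jaw axis deg 166.65 x [ 0.041  0.015 -0.999] w 43.2 F [ 0.9  0.4 -1.3] j6 -38.7
```

```bash
python3 -m handwheel '[[[-0.25,0.9,0,0.6],[-0.25,0.9,0,0.6],[-0.25,0.9,0,0.6],[-0.25,0.9,0,0.5],[-0.2,0.6,0,0.2],[0,0,0,0],[0,0,0,0]]]'; python3 -c "
from h import *
tool()"
```

```text
time_s: 13.35
tcp_pos: [0.5273, 0.2401, 0.167]
eef_rot: [-144.2, 87.5, 36.0]
contact_force: [0.9, -0.5, 0.2]
gripper_width: 0.0428
t 13.35 tcp mm [527.3 240.1 167. ] jaw axis deg 0.13 x [ 0.036  0.026 -0.999] w 42.8 F [ 0.9 -0.5  0.2] j6 -44.1
```

```bash
python3 -m handwheel '[[[0,-0.1,-0.6,-0.1],[0,0,-0.8,0],[0,0,-0.7,0],[0,0,-0.4,0],[0,0,-0.05,0],[0,0,0,0]]]'; python3 -c "
from h import *
tool()"
```

```text
time_s: 13.95
tcp_pos: [0.5289, 0.2317, 0.0629]
eef_rot: [-144.5, 87.4, 34.8]
contact_force: [0.1, 0.8, -0.9]
gripper_width: 0.0433
t 13.95 tcp mm [528.9 231.7  62.9] jaw axis deg 179.28 x [ 0.038  0.026 -0.999] w 43.3 F [ 0.1  0.8 -0.9] j6 -44.4
```

```bash
python3 -m handwheel '[[[0,0,-0.15,0],[0,0,0,0],[0,0,0,0]]]'; python3 -c "
from h import *
tool()"
```

```text
time_s: 14.25
tcp_pos: [0.531, 0.2324, 0.0625]
eef_rot: [-144.5, 87.0, 34.8]
contact_force: [0.5, -0.4, -0.9]
gripper_width: 0.0437
t 14.25 tcp mm [531.  232.4  62.5] jaw axis deg 179.27 x [ 0.043  0.03  -0.999] w 43.7 F [ 0.5 -0.4 -0.9] j6 -44.4
```

```bash
python3 -m handwheel '[[[0,0,-0.2,0],[0,0,-0.1,0],[0,0,0,0]]]'
python3 - <<'E'
from h import *
tool()
crop(vision.capture("scene"),300,120,520,290,3.5,"pics/s4c.png")
E
```

```text
time_s: 14.55
tcp_pos: [0.5328, 0.2337, 0.0575]
eef_rot: [-144.9, 86.6, 34.5]
contact_force: [-0.6, 0.2, -0.7]
gripper_width: 0.0434
t 14.55 tcp mm [532.8 233.7  57.5] jaw axis deg 179.35 x [ 0.049  0.033 -0.998] w 43.4 F [-0.6  0.2 -0.7] j6 -44.4
```

View pics/s4c.png

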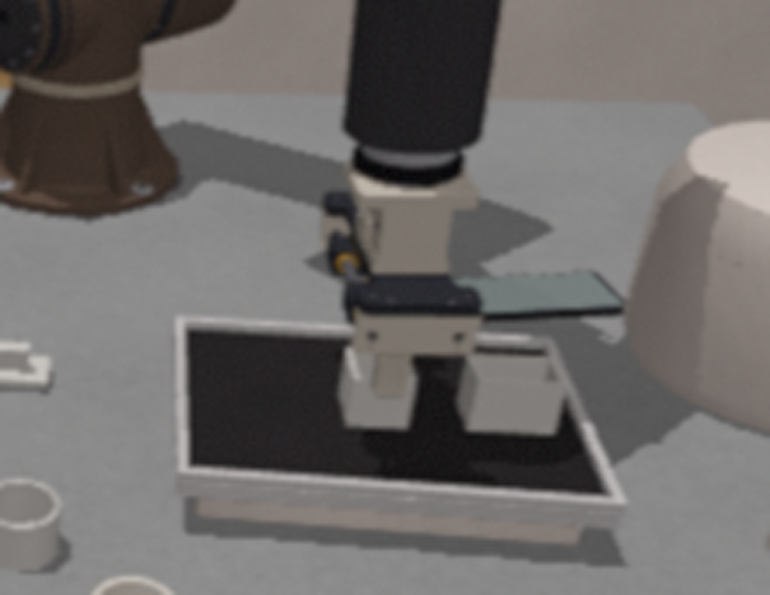

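```bash
python3 -m handwheel '[[[0,0,0,0],[0,0,0,0],[0,0,0,0],[0,0,0,0],[0,0,0.3,0],[0,0,0.9,0],[0,0,1,0],[0,0,0.9,0]]]' 87
python3 - <<'E'
from h import *
tool()
i=vision.capture("wrist"); cv2.imwrite("pics/w5.png",i)
E
```

```text
time_s: 15.4
tcp_pos: [0.53, 0.2308, 0.1804]
eef_rot: [-146.5, 87.3, 32.9]
contact_force: [0.9, 1.0, -0.2]
gripper_width: 0.0871
t 15.4 tcp mm [530.  230.8 180.4] jaw axis deg 179.31 x [ 0.04   0.026 -0.999] w 87.1 F [ 0.9  1.  -0.2] j6 -44.2
```

View pics/w5.png

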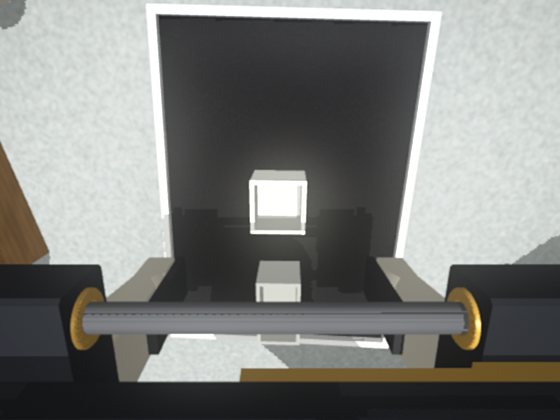

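```bash
python3 -m handwheel '[[[0.1,-0.3,0,1],[0.15,-0.3,0,1],[0.15,-0.3,0,1],[0.15,-0.3,0,1],[0.15,-0.3,0,1],[0.15,-0.3,0,1],[0.15,-0.3,0,1],[0.15,-0.3,0,1]]]'; python3 -m handwheel '[[[0.15,-0.3,0,1],[0.15,-0.3,0,1],[0.15,-0.3,0,1],[0.15,-0.3,0,1],[0.15,-0.3,0,1],[0.15,-0.3,0,1],[0.15,-0.3,0,1],[0.15,-0.3,0,1]]]';python3 -c "
from h import *
tool()"
```

```text
time_s: 16.25
tcp_pos: [0.5821, 0.1357, 0.1983]
eef_rot: [-149.9, 86.0, 71.3]
contact_force: [0.4, 0.1, 0.5]
gripper_width: 0.0872
time_s: 17.05
tcp_pos: [0.6323, 0.0349, 0.2038]
eef_rot: [-153.2, 85.9, 109.8]
contact_force: [0.5, 0.3, 0.6]
gripper_width: 0.087
t 17.05 tcp mm [632.3  34.9 203.8] jaw axis deg 82.87 x [-0.024  0.067 -0.997] w 87.0 F [0.5 0.3 0.6] j6 66.3
```

```bash
python3 -m handwheel '[[[0,0,0,0],[0,0,0,0],[0,0,0,0]]]';python3 -c "
from h import *
tool();print(readout.get_state()['joints'])"
```

```text
time_s: 17.35
tcp_pos: [0.6326, 0.0338, 0.2045]
eef_rot: [-153.3, 85.9, 109.5]
contact_force: [0.1, -0.9, 0.1]
gripper_width: 0.087
t 17.35 tcp mm [632.6  33.8 204.5] jaw axis deg 82.68 x [-0.024  0.067 -0.997] w 87.0 F [ 0.1 -0.9  0.1] j6 66.2
[ 17.96055721  17.53179448  -2.1087045   -4.31854018 -70.51735331
  66.22220246]
```

```bash
T='from h import *
tool()'; python3 -m handwheel '[[[-1,0,0,0],[-1,0,0,0],[-1,0,0,0],[0,0,0,0],[0,0,0,0]]]' >/dev/null; python3 -c "$T"; python3 -m handwheel '[[[0,0,0.8,0],[0,0,0.8,0],[0,0,0.8,0],[0,0,0,0],[0,0,0,0]]]' >/dev/null; python3 -c "$T";python3 -m handwheel '[[[0,-1,0,0],[0,-1,0,0],[0,-1,0,0],[0,0,0,0],[0,0,0,0]]]' >/dev/null; python3 -c "$T"
```

```text
t 17.85 tcp mm [507.1  35.7 203.4] jaw axis deg 82.44 x [-0.024  0.067 -0.997] w 87.0 F [-0.3 -0.7  0.2] j6 61.6
t 18.35 tcp mm [508.4  37.3 303.6] jaw axis deg 82.32 x [-0.024  0.067 -0.997] w 87.1 F [-0.8  0.  -0.6] j6 60.3
t 18.85 tcp mm [509.5 -85.2 300.1] jaw axis deg 82.35 x [-0.028  0.067 -0.997] w 87.2 F [ 0.4  1.2 -0.3] j6 74.2
```

```bash
cat >> h.py <<'E'
def tilt():
    from scipy.spatial.transform import Rotation as R
    s=readout.get_state(); M=R.from_euler("xyz",s["eef_rot"],degrees=True).as_matrix()
    d=np.array([0,0,-1.]); print("   tilt in tool frame (y,z) deg:",np.round(np.degrees((M.T@d)[1:]),2))
E
T='from h import *
tool();tilt()'; python3 -c "$T"; python3 -m handwheel '[[[0,0,0,-1],[0,0,0,-1],[0,0,0,-1],[0,0,0,-1],[0,0,0,0],[0,0,0,0]]]' >/dev/null; python3 -c "$T"; python3 -m handwheel '[[[0,0,0,1],[0,0,0,1],[0,0,0,1],[0,0,0,1],[0,0,0,0],[0,0,0,0]]]' >/dev/null; python3 -c "$T"
```

```text
t 18.85 tcp mm [509.5 -85.2 300.1] jaw axis deg 82.35 x [-0.028  0.067 -0.997] w 87.2 F [ 0.4  1.2 -0.3] j6 74.2
   tilt in tool frame (y,z) deg: [2.07 3.6 ]
t 19.45 tcp mm [510.1 -80.8 296.6] jaw axis deg 61.87 x [-0.007  0.074 -0.997] w 87.2 F [ 0.4 -0.2  0.2] j6 53.5
   tilt in tool frame (y,z) deg: [2.36 3.52]
t 20.05 tcp mm [510.7 -78.1 295.4] jaw axis deg 83.39 x [-0.036  0.066 -0.997] w 86.7 F [ 0.7 -0.2  0.1] j6 74.5
   tilt in tool frame (y,z) deg: [2.46 3.52]
```

```bash
T='from h import *
tool();tilt()'; python3 -m handwheel '[[[0.15,0.3,0,-1],[0.15,0.3,0,-1],[0.15,0.3,0,-1],[0.15,0.3,0,-1],[0.15,0.3,0,-1],[0.15,0.3,0,-1],[0,0,0,0],[0,0,0,0]]]' >/dev/null; python3 -c "$T"; python3 -m handwheel '[[[-0.15,-0.3,0,1],[-0.15,-0.3,0,1],[-0.15,-0.3,0,1],[-0.15,-0.3,0,1],[-0.15,-0.3,0,1],[-0.15,-0.3,0,1],[0,0,0,0],[0,0,0,0]]]' >/dev/null; python3 -c "$T"
```

```text
t 20.85 tcp mm [547.6  -2.7 295.1] jaw axis deg 51.65 x [ 0.004  0.076 -0.997] w 86.8 F [-1.1 -0.2  0.5] j6 35.6
   tilt in tool frame (y,z) deg: [2.51 3.54]
t 21.65 tcp mm [508.2 -80.2 295.3] jaw axis deg 83.22 x [-0.036  0.067 -0.997] w 87.2 F [ 0.1 -0.2 -0. ] j6 74.6
   tilt in tool frame (y,z) deg: [2.52 3.56]
```

```bash
T='from h import *
tool();tilt()'; python3 -m handwheel '[[[0.45,0.15,-0.3,1],[0.45,0.15,-0.3,1],[0.45,0.15,-0.3,1],[0.45,0.15,-0.3,1],[0.45,0.15,-0.3,1],[0.45,0.15,-0.3,1],[0.45,0.15,-0.3,1],[0.45,0.15,-0.3,1]]]' >/dev/null; python3 -c "$T"; python3 -m handwheel '[[[0,0,0,1],[0,0,0,1],[0,0,0,1],[0,0,0,1],[0,0,0,0],[0,0,0,0]]]' >/dev/null; python3 -c "$T"
```

```text
t 22.45 tcp mm [658.2 -28.8 199.3] jaw axis deg 124.08 x [-0.065  0.032 -0.997] w 86.8 F [ 0.5  0.4 -0.3] j6 112.2
   tilt in tool frame (y,z) deg: [2.06 3.6 ]
t 23.05 tcp mm [659.9 -24.9 192.6] jaw axis deg 144.56 x [-0.08   0.004 -0.997] w 87.0 F [ 0.4 -0.3 -1.3] j6 131.2
   tilt in tool frame (y,z) deg: [2.44 3.86]
```

Run:
```python
from scipy.spatial.transform import Rotation as R
import numpy as np
L=[(0,4.695,89.906,110.779),(.95,18.5,89.6,148.9),(1.65,9.2,89.7,140.2),(2.45,-93.8,89.7,37.2),(3.05,-114.1,89.4,16.9),(3.35,-113.8,89.3,17.2),(4.15,-110.3,89.6,48.7),(4.95,-93.1,89.6,87.7),(5.55,-104,89.6,75.1),(6.05,-119.4,89.2,59.7),(6.45,-127.1,89.1,52.1),(6.85,-133.1,88.7,46.3),(7.15,-134.5,88.5,45),(7.65,-136.5,88.6,43.1),(8.45,-141.5,89.4,37.9),(9.35,-139.4,88.3,19.9),(10,-143.1,88.3,5.8),(10.75,-144.6,87.8,4.8),(11.05,-145.6,87.5,3.9),(11.85,-146,87.3,3.6),(12.65,-145.9,87.5,20.8),(13.35,-144.2,87.5,36),(13.95,-144.5,87.4,34.8),(14.25,-144.5,87,34.8),(14.55,-144.9,86.6,34.5),(15.4,-146.5,87.3,32.9),(16.25,-149.9,86,71.3),(17.05,-153.2,85.9,109.8)]
for t,*e in L:
    M=R.from_euler("xyz",e,degrees=True).as_matrix()
    print(t,np.round(np.degrees((M.T@[0,0,-1])[1:]),2),"world",np.round(np.degrees(M[:2,0]),2))
```

```text
0 [-0.01 -0.09] world [-0.03  0.09]
0.95 [-0.13 -0.38] world [-0.34  0.21]
1.65 [-0.05 -0.3 ] world [-0.23  0.19]
2.45 [0.3  0.02] world [0.24 0.18]
3.05 [0.55 0.24] world [0.57 0.17]
3.35 [0.64 0.28] world [0.67 0.21]
4.15 [0.38 0.14] world [0.26 0.3 ]
4.95 [0.4  0.02] world [0.02 0.4 ]
5.55 [0.39 0.1 ] world [0.1  0.39]
6.05 [0.7  0.39] world [0.4  0.69]
6.45 [0.72 0.54] world [0.55 0.71]
6.85 [0.95 0.89] world [0.9  0.94]
7.15 [1.07 1.05] world [1.06 1.06]
7.65 [0.96 1.02] world [1.02 0.96]
8.45 [0.37 0.47] world [0.47 0.37]
9.35 [1.11 1.29] world [1.6  0.58]
10 [1.02 1.36] world [1.69 0.17]
10.75 [1.27 1.79] world [2.19 0.18]
11.05 [1.41 2.06] world [2.49 0.17]
11.85 [1.51 2.24] world [2.69 0.17]
12.65 [1.4  2.07] world [2.34 0.89]
13.35 [1.46 2.03] world [2.02 1.47]
13.95 [1.51 2.12] world [2.13 1.48]
14.25 [1.74 2.44] world [2.46 1.71]
14.55 [1.95 2.78] world [2.8  1.92]
15.4 [1.49 2.25] world [2.27 1.47]
16.25 [2.   3.46] world [1.28 3.79]
17.05 [1.85 3.66] world [-1.39  3.85]
```

```bash
T='from h import *
tool();tilt()'; python3 -m handwheel '[[[0,0,0,0],[0,0,0,0],[0,0,0,0],[0,0,0,0]]]' >/dev/null; python3 -c "$T"; python3 -m handwheel '[[[0,0,0.05,0],[0,0,0.05,0],[0,0,0.05,0],[0,0,0.05,0],[0,0,0.05,0],[0,0,0.05,0],[0,0,0.05,0],[0,0,0.05,0]]]' >/dev/null; python3 -c "$T"; python3 -m handwheel '[[[0,0,-0.05,0],[0,0,-0.05,0],[0,0,-0.05,0],[0,0,-0.05,0],[0,0,-0.05,0],[0,0,-0.05,0],[0,0,-0.05,0],[0,0,-0.05,0]]]' >/dev/null; python3 -c "$T"
```

```text
t 23.45 tcp mm [660.  -24.8 192.9] jaw axis deg 144.23 x [-0.079  0.005 -0.997] w 86.8 F [ 0.1  0.4 -0.2] j6 130.9
   tilt in tool frame (y,z) deg: [2.42 3.84]
t 24.25 tcp mm [660.  -25.  210.6] jaw axis deg 144.17 x [-0.079  0.005 -0.997] w 86.9 F [ 0.5 -0.4 -0.3] j6 130.8
   tilt in tool frame (y,z) deg: [2.4  3.82]
t 25.05 tcp mm [659.9 -25.  193.1] jaw axis deg 144.17 x [-0.079  0.005 -0.997] w 87.1 F [0.2 0.6 0.3] j6 130.8
   tilt in tool frame (y,z) deg: [2.41 3.84]
```

```bash
T='from h import *
tool();tilt()'; python3 -m handwheel '[[[0,0,0,-1],[0,0,0,-1],[0,0,0,-1],[0,0,0,-1],[0,0,0,0],[0,0,0,0]]]' >/dev/null; python3 -c "$T"; python3 -m handwheel '[[[0,0,0,0.5],[0,0,0,0.5],[0,0,0,0.5],[0,0,0,0.5],[0,0,0,0.5],[0,0,0,0.5],[0,0,0,0.5],[0,0,0,0]]]' >/dev/null; python3 -c "$T"; python3 -m handwheel '[[[-1,0,0,0],[-1,0,0,0],[-1,0,0,0],[-1,0,0,0],[0,0,0,0],[0,0,0,0]]]' >/dev/null; python3 -c "$T"; python3 -m handwheel '[[[1,0,0,0],[1,0,0,0],[1,0,0,0],[1,0,0,0],[0,0,0,0],[0,0,0,0]]]' >/dev/null; python3 -c "$T"
```

```text
t 25.65 tcp mm [659.6 -24.9 191.8] jaw axis deg 123.57 x [-0.073  0.033 -0.997] w 87.0 F [-0.9 -0.8 -0.5] j6 111.6
   tilt in tool frame (y,z) deg: [2.46 3.88]
t 26.45 tcp mm [659.7 -24.5 191.4] jaw axis deg 142.93 x [-0.08   0.006 -0.997] w 87.0 F [-0.5 -0.2 -0.1] j6 129.6
   tilt in tool frame (y,z) deg: [2.48 3.9 ]
t 27.05 tcp mm [493.7 -24.8 188.7] jaw axis deg 143.01 x [-0.082  0.006 -0.997] w 86.9 F [-0.1  0.3  0.2] j6 125.5
   tilt in tool frame (y,z) deg: [2.57 3.97]
t 27.65 tcp mm [663.5 -25.3 187.1] jaw axis deg 143.06 x [-0.081  0.006 -0.997] w 86.9 F [ 0.6 -0.2 -0.6] j6 129.9
   tilt in tool frame (y,z) deg: [2.52 3.91]
```

Run:
```python
from h import *
tool(); c=cal0("wrist"); i=vision.capture("wrist"); cv2.imwrite("pics/w6.png",i); wr(i,c,140,.040,(180,100,400,300),300)
i=vision.capture("top"); topo(i,165,0.04)
```

```text
t 27.65 tcp mm [663.5 -25.3 187.1] jaw axis deg 143.06 x [-0.081  0.006 -0.997] w 86.9 F [ 0.6 -0.2 -0.6] j6 129.9
wr px [287. 193.] mm [659.6 -31.3] size [55.7 56.5] ang 54.5 circ [659.3 -32.3] 58.7
px [366.6 289.2] z 0.04 world mm [ 305.3 -352.6] size [90.4 61.2] ang 72.7 area 910.0
px [328.5 244. ] z 0.04 world mm [ 416.7 -261.9] size [57.4 54.3] ang 89.3 area 401.0
px [279. 239.] z 0.04 world mm [ 430.4 -139.2] size [39.7 39.5] ang 89.4 area 208.5
px [241.8 238.4] z 0.04 world mm [433. -47.] size [65.1 40.8] ang 86.1 area 417.5
px [389.  194.4] z 0.04 world mm [ 539.6 -419.1] size [60.5 40.7] ang 81.3 area 319.5
px [331.8 192.6] z 0.04 world mm [ 545.5 -274. ] size [47.2 47.3] ang 84.7 area 329.0
px [150.5 159.5] z 0.04 world mm [633.6 181.9] size [122.7   7.7] ang 89.6 area 117.0
px [234.  149.5] z 0.04 world mm [658.4 -27.8] size [55.8 54.7] ang 89.7 area 369.0
```

View pics/w6.png

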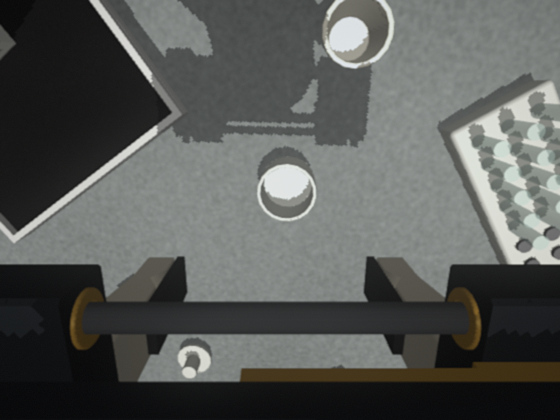

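```bash
T='from h import *
tool();tilt()'; python3 -m handwheel '[[[-0.13,-0.12,-0.25,0],[0,0,-0.9,0],[0,0,-0.9,0],[0,0,-0.9,0],[0,0,-0.8,0],[0,0,-0.5,0],[0,0,-0.1,0],[0,0,0,0]]]' >/dev/null; python3 -c "$T"
```

```text
t 28.55 tcp mm [649.6 -32.   11.7] jaw axis deg 143.15 x [-0.073  0.008 -0.997] w 87.2 F [ 0.3 -0.4  0.9] j6 130.9
   tilt in tool frame (y,z) deg: [2.16 3.63]
```

```bash
T='from h import *
tool();tilt()'; python3 -m handwheel '[[[0.2,0.02,0.03,0],[0,0,0,0],[0,0,0,0]]]' >/dev/null; python3 -c "$T"; python3 -m handwheel '[[[0,0,0,0],[0,0,0,0],[0,0,0,0],[0,0,0,0],[0,0,0,0],[0,0,0,0],[0,0,0,0]]]' 0 25 > /dev/null; python3 -c "$T"
```

```text
t 28.85 tcp mm [660.1 -31.   17.2] jaw axis deg 143.2 x [-0.068  0.008 -0.998] w 87.0 F [-1.   0.3 -0.2] j6 131.0
   tilt in tool frame (y,z) deg: [1.93 3.39]
t 29.55 tcp mm [661.6 -30.8  19.3] jaw axis deg 143.22 x [-0.064  0.009 -0.998] w 36.2 F [ 1.   0.  -0.5] j6 131.0
   tilt in tool frame (y,z) deg: [1.77 3.24]
```

Run:
```python
from h import *
i=vision.capture("wrist"); cv2.imwrite("pics/w7.png",i)
s=vision.capture("scene"); crop(s,250,200,450,350,4,"pics/s7.png"); tool()
```

```text
t 29.65 tcp mm [661.5 -30.8  19.3] jaw axis deg 143.22 x [-0.064  0.009 -0.998] w 28.5 F [ 0.2 -0.3  0.3] j6 131.0
```

View pics/w7.png

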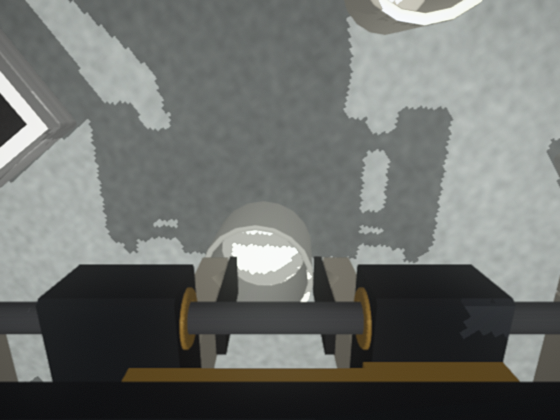

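View pics/s7.png

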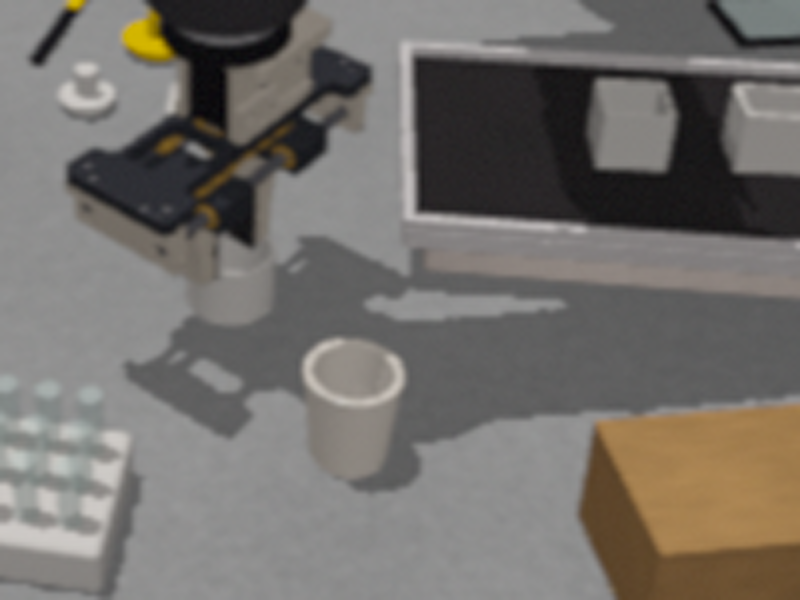

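```bash
python3 -m handwheel '[[[0,0,0,0],[0,0,0,0],[0,0,0,0],[0,0,0.3,0],[0,0,0.8,0],[0,0,0.8,0],[0,0,0.8,0],[0,0,0,0]]]' 87
python3 - <<'E'
from h import *
tool(); tilt(); c=cal0("wrist"); i=vision.capture("wrist"); cv2.imwrite("pics/w8.png",i); wr(i,c,140,.040,(180,50,400,300),300)
i=vision.capture("top"); topo(i,165,0.04); cv2.imwrite("pics/top3.png",i)
E
```

```text
time_s: 30.45
tcp_pos: [0.6599, -0.0314, 0.1333]
eef_rot: [-149.8, 86.2, 173.5]
contact_force: [1.2, 0.4, -0.1]
gripper_width: 0.0851
t 30.45 tcp mm [659.9 -31.4 133.3] jaw axis deg 143.22 x [-0.067  0.008 -0.998] w 85.1 F [ 1.2  0.4 -0.1] j6 130.6
   tilt in tool frame (y,z) deg: [1.93 3.32]
wr px [268. 206.] mm [650.3 -27. ] size [53.6 56.4] ang 72.4 circ [650.9 -26.1] 56.9
px [366.5 289.2] z 0.04 world mm [ 305.4 -352.5] size [91.  62.1] ang 72.5 area 927.0
px [328.5 244.5] z 0.04 world mm [ 415.5 -261.9] size [55.7 56.6] ang 43.8 area 413.0
px [279.2 238.9] z 0.04 world mm [ 430.7 -139.7] size [39.8 41. ] ang 25.9 area 213.5
px [241.7 238.4] z 0.04 world mm [433.  -47.1] size [65.3 42.5] ang 86.1 area 433.5
px [388.7 193.8] z 0.04 world mm [ 540. -418.] size [62.8 41.1] ang 81.3 area 328.5
px [331.8 192.6] z 0.04 world mm [ 545.6 -273.9] size [47.7 47.5] ang 84.4 area 336.5
px [156.5 159.5] z 0.04 world mm [633.5 166.9] size [112.7   7.7] ang 89.6 area 119.0
px [234.9 154.3] z 0.04 world mm [646.  -30.2] size [40.7 57.6] ang 66.2 area 284.5
```

View pics/w8.png

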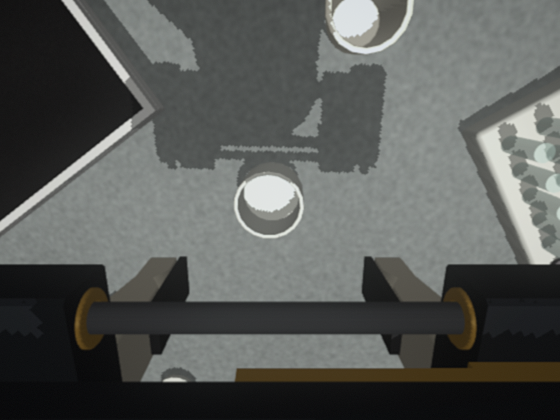

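View pics/top3.png

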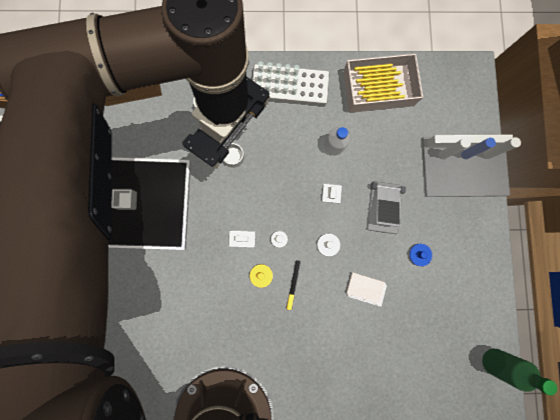

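```bash
T='from h import *
tool();tilt()'; python3 -m handwheel '[[[-0.27,0.13,-0.3,0],[0,0,-0.8,0],[0,0,-0.6,0],[0,0,0,0],[0,0,0,0]]]' 87 >/dev/null
python3 - <<'E'
from h import *
tool(); c=cal0("wrist"); i=vision.capture("wrist"); cv2.imwrite("pics/w9.png",i)
E
```

```text
t 31.05 tcp mm [644.2 -26.2  58.1] jaw axis deg 143.13 x [-0.075  0.008 -0.997] w 87.1 F [-0.  -0.1  0.3] j6 130.2
```

View pics/w9.png

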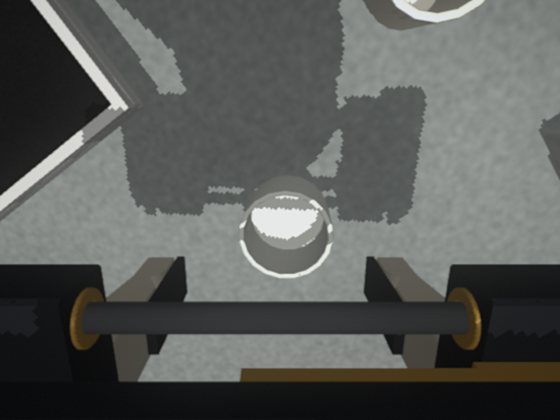

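Run:
```python
from h import *
c=cal0("wrist"); i=cv2.imread("pics/w9.png")
for uv in [(241,235),(332,235),(286.5,192),(286.5,277)]: print(np.round(onz("wrist",*uv,.04,c)*1000,1))
wr(i,c,150,.04,(220,170,350,295),300)
```

```text
[629.9 -10.   40. ]
[673.5 -40.9  40. ]
[667.4  -4.5  40. ]
[635.4 -48.   40. ]
wr px [285. 264.] mm [641.5 -38. ] size [25.2 55.1] ang 52.7 circ [648.  -29.5] 55.2
wr px [289. 217.] mm [657.3 -19. ] size [23.  41.6] ang 62.6 circ [659.4 -14.9] 41.6
```

```bash
T='from h import *
tool();tilt()'; python3 -m handwheel '[[[0.2,0,-0.1,0],[0.02,0,-0.5,0],[0.02,0,-0.4,0],[0,0,-0.1,0],[0,0,0,0],[0,0,0,0]]]' 87 >/dev/null; python3 -c "$T"; python3 -c "
from h import *
cv2.imwrite('pics/w10.png',vision.capture('wrist'))"
```

```text
t 31.7 tcp mm [658.9 -26.   16.7] jaw axis deg 143.18 x [-0.068  0.008 -0.998] w 87.0 F [0.5 0.3 0.1] j6 130.5
   tilt in tool frame (y,z) deg: [1.96 3.42]
```

View pics/w10.png

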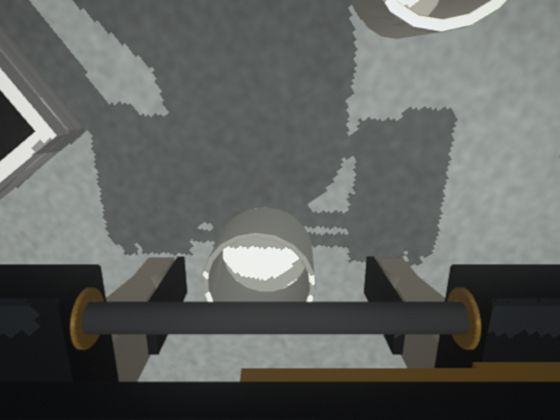

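```bash
T='from h import *
tool();tilt()'; python3 -m handwheel '[[[-0.15,0,-0.2,0],[0,0,0,0],[0,0,0,0]]]' 87 >/dev/null; python3 -c "$T"
```

```text
t 32.05 tcp mm [653.2 -25.8   9.7] jaw axis deg 143.19 x [-0.066  0.009 -0.998] w 86.8 F [ 0.6 -0.   0.7] j6 130.5
   tilt in tool frame (y,z) deg: [1.85 3.33]
```

```bash
T='from h import *
tool();tilt()'; python3 -m handwheel '[[[0,0,0,0],[0,0,0,0],[0,0,0,0],[0,0,0,0],[0,0,0,0]]]' 0 25 >/dev/null; python3 -c "$T"; python3 -c "
from h import *
cv2.imwrite('pics/w11.png',vision.capture('wrist'))"; python3 -m handwheel '[[[0,0,0,0],[0,0,0,0]]]' 0 25 >/dev/null; python3 -c "$T"
```

```text
t 32.55 tcp mm [653.3 -25.7  10.4] jaw axis deg 143.2 x [-0.065  0.009 -0.998] w 53.9 F [-1.2  0.9  0.5] j6 130.5
   tilt in tool frame (y,z) deg: [1.83 3.31]
t 32.8 tcp mm [653.3 -25.7  10.4] jaw axis deg 143.2 x [-0.065  0.009 -0.998] w 54.5 F [-0.1  0.6  1. ] j6 130.5
   tilt in tool frame (y,z) deg: [1.83 3.31]
```

View pics/w11.png

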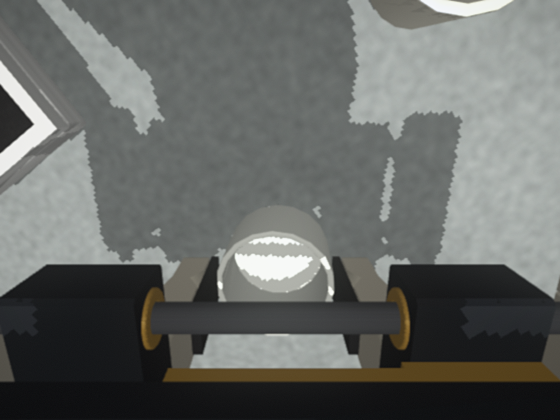

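```bash
T='from h import *
tool();tilt()'; python3 -m handwheel '[[[0,0,0.7,0],[0,0,0.9,0],[0,0.2,0.9,0],[-0.4,0.5,0.9,0],[-0.6,0.8,0.4,0],[-0.6,0.8,0,0],[-0.6,0.8,0,0],[-0.6,0.8,0,0]]]' >/dev/null; python3 -c "$T"
```

```text
t 33.6 tcp mm [538.  130.7 165. ] jaw axis deg 142.73 x [-0.068  0.01  -0.998] w 54.5 F [-0.2  0.7 -1.5] j6 112.0
   tilt in tool frame (y,z) deg: [1.89 3.44]
```

```bash
T='from h import *
tool();tilt()'; python3 -m handwheel '[[[-0.1,0.3,-0.3,0],[0,0,-0.8,0],[0,0,-0.8,0],[0,0,-0.5,0],[0,0,-0.1,0],[0,0,0,0],[0,0,0,0]]]' >/dev/null; python3 -c "$T"
```

```text
t 34.3 tcp mm [532.4 147.4  63.6] jaw axis deg 143.11 x [-0.063  0.013 -0.998] w 54.2 F [ 0.5 -0.6 -0.6] j6 111.5
   tilt in tool frame (y,z) deg: [1.6  3.33]
```

```bash
T='from h import *
tool();tilt()'; python3 -m handwheel '[[[0,0,-0.07,0],[0,0,-0.07,0],[0,0,-0.06,0]]]' >/dev/null; python3 -c "$T";  python3 -m handwheel '[[[0,0,-0.03,0],[0,0,0,0]]]' >/dev/null; python3 -c "$T"
```

```text
t 34.6 tcp mm [534.4 148.   57.8] jaw axis deg 143.11 x [-0.059  0.015 -0.998] w 54.2 F [-0.4  0.1 -0.4] j6 111.5
   tilt in tool frame (y,z) deg: [1.34 3.21]
t 34.8 tcp mm [534.6 148.   56.8] jaw axis deg 143.1 x [-0.058  0.015 -0.998] w 54.4 F [ 0.2  0.8 -0.5] j6 111.5
   tilt in tool frame (y,z) deg: [1.3 3.2]
```

```bash
T='from h import *
tool();tilt()'; python3 -m handwheel '[[[0,0,-0.04,0],[0,0,0,0],[0,0,0,0],[0,0,0,0],[0,0,0,0],[0,0,0.5,0],[0,0,0.9,0],[0,0,0.9,0]]]' 87 >/dev/null; python3 -c "$T"
python3 - <<'E'
from h import *
i=vision.capture("wrist"); cv2.imwrite("pics/w12.png",i)
s=vision.capture("scene"); crop(s,300,120,520,290,3.5,"pics/s12.png")
E
```

```text
t 35.6 tcp mm [531.3 146.3 144.9] jaw axis deg 143.05 x [-0.067  0.01  -0.998] w 86.8 F [ 0.5  0.8 -0.4] j6 110.8
   tilt in tool frame (y,z) deg: [1.84 3.44]
```

View pics/s12.png

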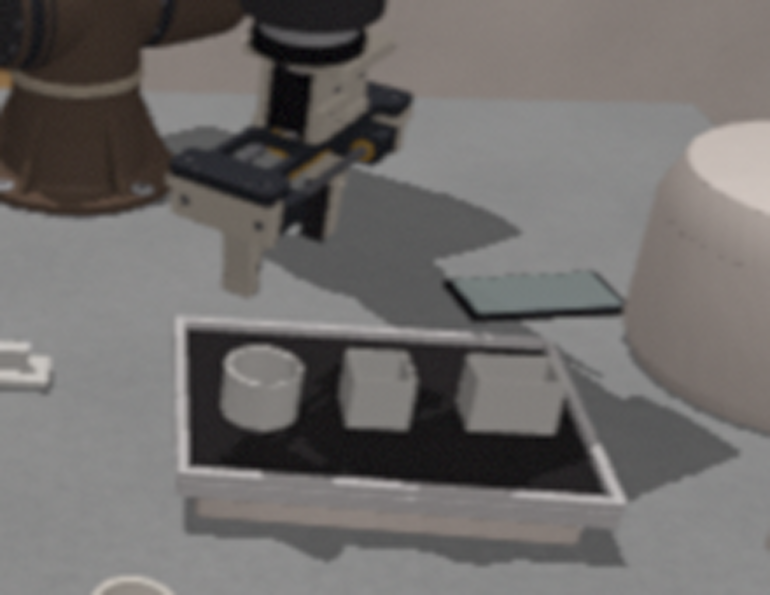

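```bash
T='from h import *
tool();tilt()'; python3 -m handwheel '[[[0,-0.3,0.4,0],[-0.3,-0.8,0.3,0],[-0.6,-0.9,0,0],[-0.6,-0.9,0,0],[-0.6,-0.9,0,0],[-0.4,-0.9,0,0],[0,0,0,0],[0,0,0,0]]]' >/dev/null; python3 -c "$T"
python3 -m handwheel '[[[0,0,0,-1],[0,0,0,-1],[0,0,0,-1],[0,0,0,-1],[0,0,0,-1],[0,0,0,-1],[0,0,0,-1],[0,0,0,-1]]]' >/dev/null; python3 -c "$T"
python3 -m handwheel '[[[0,0,0,-1],[0,0,0,-1],[0,0,0,-1],[0,0,0,-1],[0,0,0,-1],[0,0,0,-1],[0,0,0,-1],[0,0,0,-1]]]' >/dev/null; python3 -c "$T"
```

```text
t 36.5 tcp mm [430.6 -45.1 178.2] jaw axis deg 143.23 x [-0.054  0.016 -0.998] w 87.3 F [-0.2 -0.6 -0. ] j6 125.8
   tilt in tool frame (y,z) deg: [1.09 3.04]
t 37.3 tcp mm [435.1 -39.2 176.9] jaw axis deg 102.02 x [-0.03   0.048 -0.998] w 86.9 F [ 0.1 -0.1 -0.4] j6 86.0
   tilt in tool frame (y,z) deg: [1.1  3.05]
t 38.1 tcp mm [440.  -32.1 175.1] jaw axis deg 60.73 x [ 0.008  0.057 -0.998] w 86.9 F [ 0.8 -0.2 -0. ] j6 43.7
   tilt in tool frame (y,z) deg: [1.21 3.04]
```

```bash
T='from h import *
tool();tilt()'
python3 -m handwheel '[[[0,0,0,-1],[0,0,0,-1],[0,0,0,-1],[0,0,0,-1],[0,0,0,-1],[0,0,0,-1],[0,0,0,-1],[0,0,0,-1]]]' >/dev/null; python3 -c "$T"
python3 -m handwheel '[[[0,0,0,-1],[0,0,0,-1],[0,0,0,-1],[0,0,0,-0.6],[0,0,0,0],[0,0,0,0]]]' >/dev/null; python3 -c "$T"
python3 - <<'E'
from h import *
c=cal0("wrist"); i=vision.capture("wrist"); cv2.imwrite("pics/w13.png",i); wr(i,c,150,.012,(150,50,420,300),300)
i=vision.capture("top"); topo(i,165,0.012); cv2.imwrite("pics/top4.png",i); crop(i,40,140,300,270,3,"pics/top4c.png")
E
```

```text
t 38.9 tcp mm [444.7 -24.7 173.6] jaw axis deg 19.45 x [ 0.042  0.038 -0.998] w 87.1 F [ 0.3 -1.2  0.1] j6 -1.0
   tilt in tool frame (y,z) deg: [1.28 2.99]
t 39.5 tcp mm [447.7 -19.2 172.5] jaw axis deg 0.98 x [ 0.051  0.023 -0.998] w 87.0 F [0.1 0.5 0.1] j6 -21.7
   tilt in tool frame (y,z) deg: [1.29 2.95]
wr px [298. 156.] mm [435.9 -47.9] size [64.9 41.1] ang 87.2 circ [435.5 -47.9] 74.7
wr px [303.  58.] mm [ 433.7 -131.5] size [40.6 17.7] ang 0.6 circ [ 433.8 -139.4] 40.6
px [366.7 289.2] z 0.012 world mm [ 302.9 -359.2] size [92.1 62.1] ang 72.3 area 895.0
px [328.8 244.6] z 0.012 world mm [ 415.7 -267. ] size [56.5 57.5] ang 25.6 area 394.5
px [279.3 238.8] z 0.012 world mm [ 432.  -140.8] size [39.6 41.4] ang 44.3 area 205.0
px [246.5 239. ] z 0.012 world mm [432.3 -57.6] size [38.  40.5] ang 89.4 area 214.0
px [121.  198.5] z 0.012 world mm [539.1 262. ] size [48.9 43.8] ang 89.5 area 324.0
px [331.7 192.9] z 0.012 world mm [ 548.9 -278.4] size [48.  47.1] ang 84.9 area 318.5
```

View pics/w13.png

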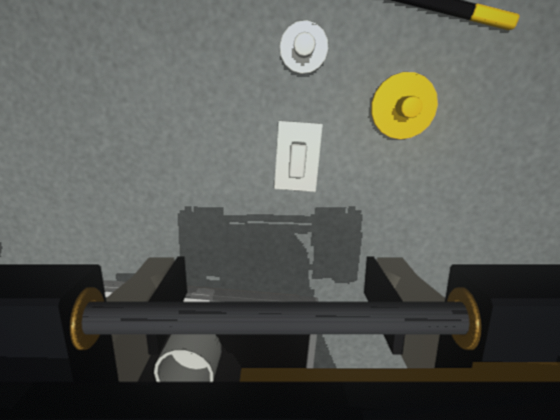

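View pics/top4c.png

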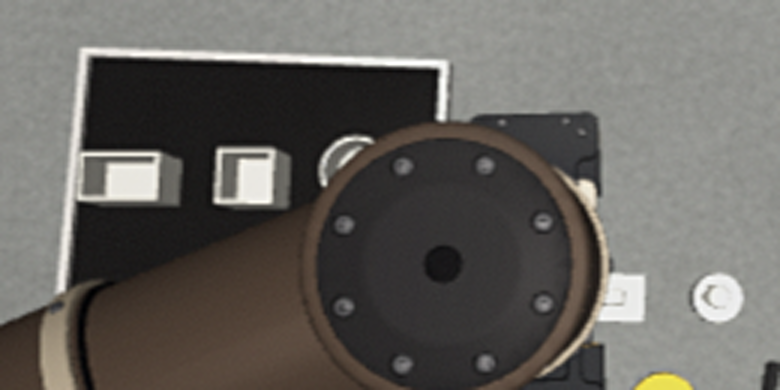

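```bash
T='from h import *
tool();tilt()'
python3 -m handwheel '[[[-0.3,-0.68,-0.2,-0.7],[0,0,-0.8,0],[0,0,-0.8,0],[0,0,-0.8,0],[0,0,-0.2,0],[0,0,0,0],[0,0,0,0]]]' 60 >/dev/null; python3 -c "$T"
python3 - <<'E'
from h import *
c=cal0("wrist"); i=vision.capture("wrist"); cv2.imwrite("pics/w14.png",i); wr(i,c,150,.012,(150,50,420,300),300)
E
```

```text
t 40.3 tcp mm [438.1 -46.9  60.3] jaw axis deg 177.7 x [ 0.058  0.021 -0.998] w 60.2 F [0.  0.4 0.4] j6 -21.9
   tilt in tool frame (y,z) deg: [1.35 3.28]
wr px [284. 205.] mm [435.3 -59.8] size [40.6 40.9] ang 87.4 circ [435.1 -62.3] 52.8
wr px [281.  75.] mm [ 434.2 -139. ] size [32.8 41.4] ang 87.3 circ [ 433.9 -143. ] 42.1
```

View pics/w14.png

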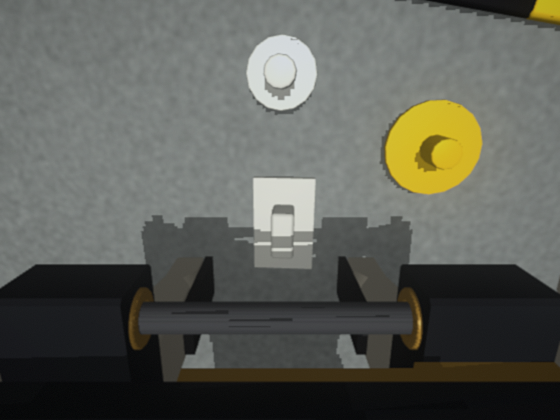

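Run:
```python
from h import *
c=cal0("wrist")
P=np.array([onz("wrist",*p,.012,c)*1000 for p in [(253,178),(315,179),(312,268),(255,268)]]); print(P.round(1),P.mean(0).round(1))
```

```text
[[454.8 -80.2  12. ]
 [414.8 -78.4  12. ]
 [417.2 -15.   12. ]
 [457.2 -15.5  12. ]] [436.  -47.3  12. ]
```

```bash
T='from h import *
tool();tilt()'
python3 -m handwheel '[[[-0.05,0,-0.4,0],[0,0,-0.4,0],[0,0,-0.2,0],[0,0,-0.05,0],[0,0,0,0],[0,0,0,0]]]' 60 >/dev/null; python3 -c "$T"
```

```text
t 40.95 tcp mm [442.9 -44.7  24.6] jaw axis deg 177.84 x [ 0.072  0.025 -0.997] w 59.8 F [-0.2 -0.5  0.7] j6 -22.0
   tilt in tool frame (y,z) deg: [1.59 4.08]
```

```bash
T='from h import *
tool();tilt();print(readout.get_state()["joints"].round(2))'
python3 -m handwheel '[[[-0.17,-0.06,-0.25,0],[0,0,0,0]]]' 60 >/dev/null; python3 -c "$T"; python3 -m handwheel '[[[0,0,0,0]]]' 60 >/dev/null; python3 -c "$T"; python3 -m handwheel '[[[0,0,0,0]]]' 60 >/dev/null; python3 -c "$T"
```

```text
t 41.15 tcp mm [437.3 -46.8  15.8] jaw axis deg 177.86 x [ 0.075  0.026 -0.997] w 60.1 F [-0.7  0.6 -0.2] j6 -22.0
   tilt in tool frame (y,z) deg: [1.64 4.23]
[ 19.81   9.2  -45.58   0.11 -30.68 -21.99]
t 41.25 tcp mm [438.  -46.6  16.6] jaw axis deg 177.88 x [ 0.076  0.026 -0.997] w 59.8 F [ 0.5 -0.5  0.1] j6 -22.0
   tilt in tool frame (y,z) deg: [1.65 4.29]
[ 19.82   9.15 -45.51   0.14 -30.74 -21.99]
t 41.35 tcp mm [438.5 -46.4  17.1] jaw axis deg 177.89 x [ 0.077  0.026 -0.997] w 59.9 F [-0.6  1.1 -0.4] j6 -22.0
   tilt in tool frame (y,z) deg: [1.66 4.33]
[ 19.81   9.11 -45.46   0.15 -30.79 -21.99]
```

```bash
T='from h import *
tool();tilt()'
python3 -m handwheel '[[[-0.06,-0.02,-0.03,0],[-0.02,0,-0.02,0],[-0.02,0,-0.02,0],[-0.02,0,-0.02,0],[-0.02,0,-0.02,0],[-0.02,0,-0.02,0],[0,0,0,0],[0,0,0,0]]]' 0 20 >/dev/null; python3 -c "$T"
```

```text
t 42.15 tcp mm [434.  -46.7  13.1] jaw axis deg 177.95 x [ 0.08   0.027 -0.996] w 2.5 F [-3.8  0.5 10.1] j6 -22.3
   tilt in tool frame (y,z) deg: [1.69 4.54]
```

Run:
```python
from h import *
tool(); i=vision.capture("wrist"); cv2.imwrite("pics/w15.png",i)
s=vision.capture("scene"); crop(s,220,140,380,260,5,"pics/s15.png")
```

```text
t 42.15 tcp mm [434.  -46.7  13.1] jaw axis deg 177.95 x [ 0.08   0.027 -0.996] w 2.5 F [-3.8  0.5 10.1] j6 -22.3
```

View pics/w15.png

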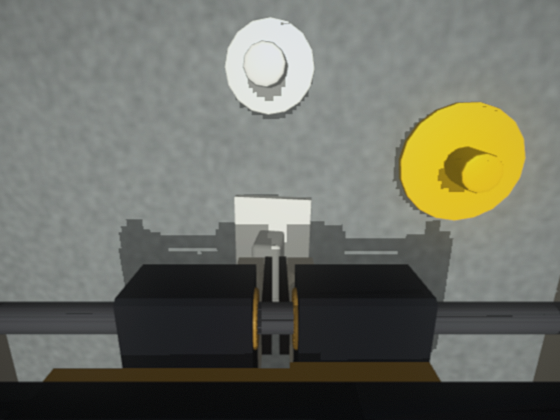

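View pics/s15.png

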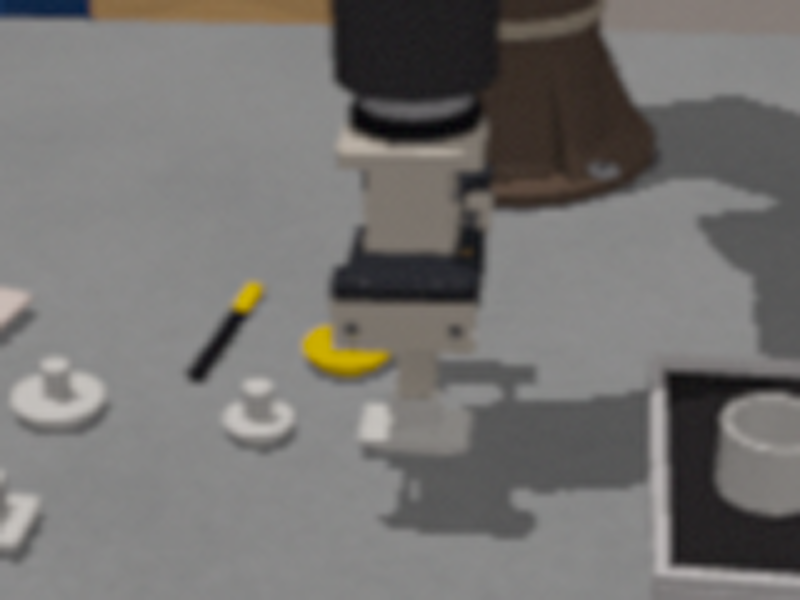

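Run:
```python
from h import *
s=readout.get_state(); p=s["tcp_pos"]; print(s)
for dz in (0,.01,.02,.03):
    q=proj("scene",p+[0,0,dz]); print(dz,q,"crop",(q-[220,140])*5)
for z in (0,.012,.034): 
    q=proj("scene",[.4355,-.0468,z]); print("lid",z,(q-[220,140])*5)
```

```text
{'time_s': 42.25, 'joints': array([ 20.05795767,   9.04707344, -46.48227701,   0.27750301,
       -29.60792201, -22.27966065]), 'qd': array([-0.04527074,  0.16352809, -0.26750595, -0.08069774,  0.03528882,
       -0.00380067]), 'joint_torque': array([ 2.81794583e-01, -3.01277876e+01,  1.77664965e+01,  3.95350054e+00,
        5.04416060e-01,  6.22367268e-03]), 'tcp_pos': array([ 0.43398092, -0.04674651,  0.01314059]), 'eef_rot': array([-159.57264465,   85.13505613,   18.44109948]), 'contact_force': array([-1.76206956,  0.66852591,  2.76066791]), 'moment': array([-0.29902778,  0.77685531, -0.02642527]), 'gripper_width': 0.0006338534985629522}
0 [302.60837388 223.96279313] crop [413.04186938 419.81396564]
0.01 [302.66500553 221.11686039] crop [413.32502766 405.58430193]
0.02 [302.7221343  218.24594586] crop [413.61067152 391.22972928]
0.03 [302.77976677 215.34971915] crop [413.89883383 376.74859577]
lid 0 [412.46437306 439.68351396]
lid 0.012 [412.79985947 422.77637667]
lid 0.034 [413.42410954 391.31673647]
```

```bash
T='from h import *
tool();tilt()'
python3 -m handwheel '[[[0,0,0.4,0],[0,0,0.5,0],[0,0,0.2,0],[0,0,0,0],[0,0,0,0]]]' 50 20 >/dev/null; python3 -c "$T"
python3 - <<'E'
from h import *
c=cal0("wrist"); i=vision.capture("wrist"); cv2.imwrite("pics/w16.png",i)
s=vision.capture("scene"); crop(s,220,140,380,260,5,"pics/s16.png")
p=readout.get_state()["tcp_pos"]; print((proj("scene",p)-[220,140])*5, (proj("scene",p+[0,0,.02])-[220,140])*5)
E
```

```text
t 42.75 tcp mm [432.  -47.1  56.9] jaw axis deg 177.89 x [ 0.077  0.026 -0.997] w 35.5 F [ 0.4  0.4 -0.5] j6 -22.2
   tilt in tool frame (y,z) deg: [1.67 4.35]
[413.63192797 355.12556215] [414.2160883  325.45652301]
```

View pics/w16.png

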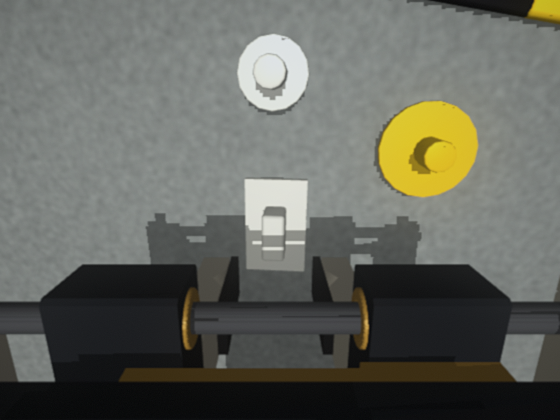

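View pics/s16.png

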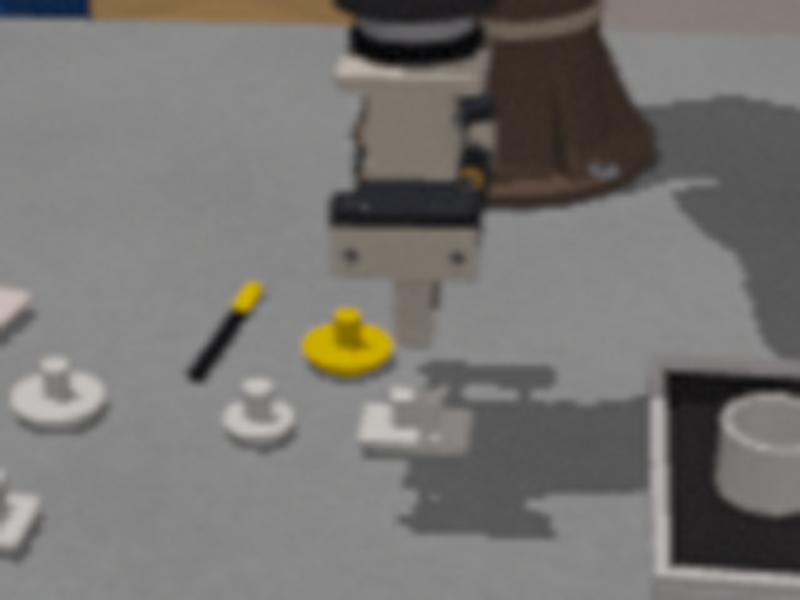

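```bash
T='from h import *
tool();tilt()'
python3 -m handwheel '[[[0.1,0,-0.4,0],[0,0,-0.5,0],[-0.05,0,-0.3,0],[0,0,0,0]]]' 50 20 >/dev/null; python3 -c "$T"
```

```text
t 43.25 tcp mm [432.8 -47.5   5.2] jaw axis deg 177.89 x [ 0.074  0.025 -0.997] w 49.8 F [-0.9  1.2  0.6] j6 -22.1
   tilt in tool frame (y,z) deg: [1.6  4.17]
```

```bash
T='from h import *
tool();tilt()'
python3 -m handwheel '[[[0.08,0,-0.22,0],[0,0,-0.02,0]]]' 50 20 >/dev/null; python3 -c "$T"
python3 -m handwheel '[[[0,0,-0.02,0],[0,0,-0.02,0],[0,0,-0.02,0],[0,0,-0.02,0],[0,0,-0.02,0],[0,0,-0.02,0]]]' 0 20 >/dev/null; python3 -c "$T"
```

```text
t 43.45 tcp mm [436.2 -47.6  -5.2] jaw axis deg 177.91 x [ 0.073  0.025 -0.997] w 49.9 F [-0.3 -0.5  0.9] j6 -21.9
   tilt in tool frame (y,z) deg: [1.57 4.12]
t 44.05 tcp mm [437.7 -47.3  -8.5] jaw axis deg 177.95 x [ 0.076  0.025 -0.997] w 13.8 F [-5.  -0.3 19.6] j6 -21.9
   tilt in tool frame (y,z) deg: [1.6  4.28]
```

```bash
T='from h import *
tool();tilt()'
python3 -m handwheel '[[[0,0,0.5,0],[0,0,0.9,0],[0,0,0.9,0],[0,0,0.9,0],[0,0,0.5,0],[0,0,0,0]]]' >/dev/null; python3 -c "$T"
python3 - <<'E'
from h import *
i=cv2.imread("pics/top4.png"); 
for nm,z,pts in (("obl",.089,[(80,150),(160,148),(162,205),(77,205)]),("sq",.087,[(215,148),(275,147),(276,207),(214,207)])):
    P=np.array([onz("top",40+a/3,140+b/3,z)[:2]*1000 for a,b in pts]); print(nm,P.round(1).tolist(),P.mean(0).round(1))
i=vision.capture("top"); cv2.imwrite("pics/top5.png",i); crop(i,40,140,240,270,4,"pics/top5c.png")
i=vision.capture("wrist"); cv2.imwrite("pics/w17.png",i)
E
```

```text
t 44.65 tcp mm [435.8 -48.1 145.5] jaw axis deg 177.95 x [ 0.075  0.025 -0.997] w 13.8 F [-0.3 -0.3 -1. ] j6 -21.8
   tilt in tool frame (y,z) deg: [1.57 4.23]
obl [[549.7, 362.1], [550.7, 300.0], [505.5, 296.4], [506.2, 362.1]] [528.  330.1]
sq [[550.7, 257.8], [551.1, 210.9], [503.3, 208.5], [503.8, 256.8]] [527.2 233.5]
```

View pics/w17.png

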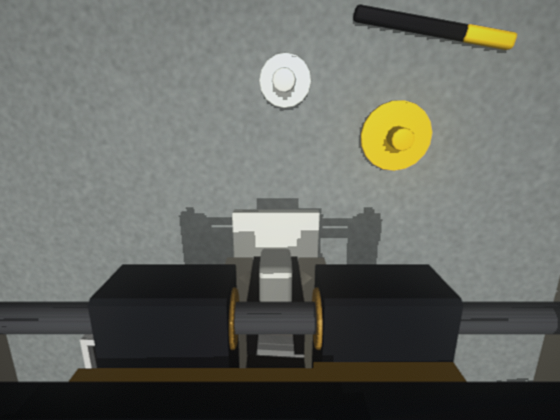

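View pics/top5c.png

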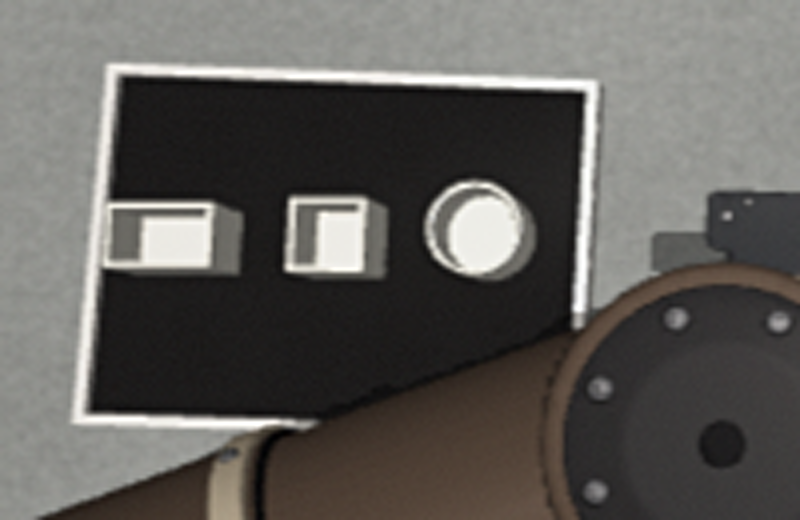

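Run:
```python
from h import *
for nm,z,pts in (("obl",.089,[(108,202),(214,204),(213,271),(103,267)]),("sq",.087,[(288,196),(368,197),(366,275),(285,272)]),("rnd",.085,[(425,228),(527,230),(476,179),(474,279)])):
    P=np.array([onz("top",40+(a-1.5)/4,140+(b-1.5)/4,z)[:2]*1000 for a,b in pts]); print(nm,P.round(1).tolist(),P.mean(0).round(1))
c=cal0("wrist"); p=readout.get_state()["tcp_pos"]
# lid held: flange top z: true = origin offset; reading -8.5 <-> origin 0
z=p[2]+.0085+.012
for uv in [(233,211),(321,211),(233,280),(321,280)]: print(np.round(onz("wrist",*uv,z,c)*1000,1))
tool()
```

```text
obl [[549.4, 362.2], [547.7, 300.3], [507.8, 299.1], [510.8, 363.0]] [528.9 331.2]
sq [[552.4, 258.0], [551.4, 211.0], [504.8, 210.6], [507.1, 258.0]] [528.9 234.4]
rnd [[532.8, 177.5], [531.1, 117.2], [562.1, 148.1], [502.1, 147.8]] [532.  147.7]
[451.6 -81.5 163.2]
[410.9 -81.  163.2]
[454.3 -45.4 163.2]
[410.7 -45.4 163.2]
t 44.75 tcp mm [434.1 -48.3 142.7] jaw axis deg 177.92 x [ 0.071  0.024 -0.997] w 13.8 F [ 0.4 -0.2 -1.5] j6 -21.8
```

```bash
T='from h import *
tool();tilt()'
python3 -m handwheel '[[[0.2,0.6,0.2,0],[0.25,0.9,0.1,0],[0.25,0.9,0,0],[0.25,0.9,0,0],[0.25,0.9,0,0],[0.25,0.9,0,0],[0.25,0.9,0,0],[0.25,0.9,0,0]]]' >/dev/null; python3 -c "$T"
```

```text
t 45.55 tcp mm [505.  231.3 141.3] jaw axis deg 177.51 x [ 0.052  0.014 -0.999] w 13.8 F [ 1.5 -0.2 -1.8] j6 -49.6
   tilt in tool frame (y,z) deg: [0.93 2.96]
```

```bash
T='from h import *
tool();tilt()'
python3 -m handwheel '[[[0.3,0.9,0,0],[0.25,0.9,0,0],[0.15,0.5,0,0.15],[0,0,-0.3,0],[0,0,0,0],[0,0,0,0]]]' >/dev/null; python3 -c "$T"
python3 - <<'E'
from h import *
i=vision.capture("wrist"); cv2.imwrite("pics/w18.png",i)
s=vision.capture("scene"); crop(s,380,150,500,260,6,"pics/s18.png")
E
```

```text
t 46.15 tcp mm [529.4 327.3 114. ] jaw axis deg 178.49 x [ 0.038  0.001 -0.999] w 14.0 F [-0.2 -0.6 -0.6] j6 -53.5
   tilt in tool frame (y,z) deg: [0.1  2.18]
```

View pics/w18.png

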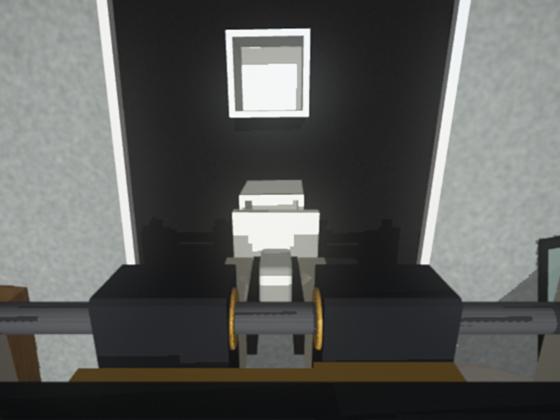

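View pics/s18.png

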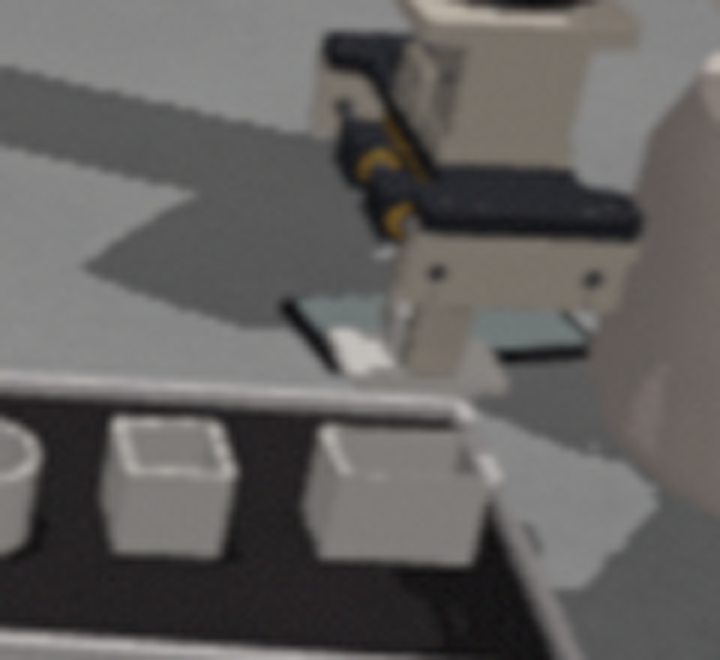

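Run:
```python
from h import *
c=cal0("wrist"); tool(); i=cv2.imread("pics/w18.png"); crop(i,215,165,345,265,6,"pics/w18c.png")
for uv in [(239,193),(304,193)]: print("pot",np.round(onz("wrist",*uv,.089,c)*1000,1))
for uv in [(232.5,211),(320,211)]: print("lid",np.round(onz("wrist",*uv,.1345,c)*1000,1))
P=[(227,30),(310,30),(310,117),(229,117)]
print("sq",np.mean([onz("wrist",*p,.087,c)*1000 for p in P],0).round(1),[np.round(onz("wrist",*p,.087,c)*1000,1).tolist() for p in P])
```

```text
t 46.25 tcp mm [529.4 327.  114.6] jaw axis deg 178.45 x [ 0.038  0.001 -0.999] w 14.1 F [-0.6  0.1 -1.5] j6 -53.5
pot [551.4 297.1  89. ]
pot [513.  297.8  89. ]
lid [548.2 294.7 134.5]
lid [507.3 295.4 134.5]
sq [531.7 232.2  87. ] [[553.0, 209.4, 87.0], [509.4, 210.9, 87.0], [509.4, 254.8, 87.0], [554.8, 253.6, 87.0]]
```

View pics/w18c.png

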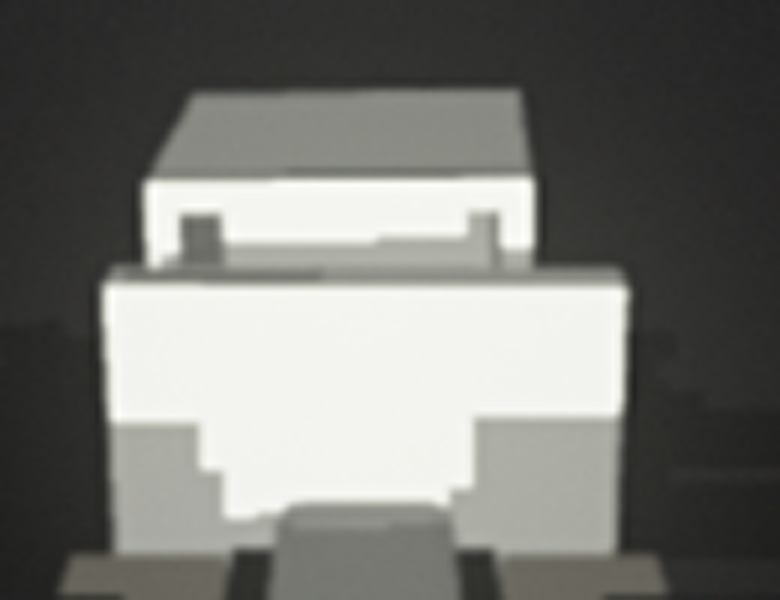

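```bash
T='from h import *
tool();tilt()'
python3 -m handwheel '[[[0.13,0.05,-0.2,0],[0,0,-0.3,0],[0,0,-0.15,0],[0,0,0,0]]]' >/dev/null; python3 -c "$T"
```

```text
t 46.65 tcp mm [535.4 327.6  87.8] jaw axis deg 178.32 x [ 0.04   0.003 -0.999] w 14.0 F [-0.2 -0.4 -0.2] j6 -53.3
   tilt in tool frame (y,z) deg: [0.25 2.27]
```

```bash
T='from h import *
tool();tilt()'
python3 -m handwheel '[[[-0.03,0.03,-0.15,0],[0,0,-0.1,0],[0,0,0,0]]]' >/dev/null; python3 -c "$T"
python3 - <<'E'
from h import *
i=vision.capture("wrist"); cv2.imwrite("pics/w19.png",i); crop(i,195,165,365,290,4.5,"pics/w19c.png")
E
```

```text
t 46.95 tcp mm [534.  328.7  77. ] jaw axis deg 178.31 x [ 0.04   0.003 -0.999] w 13.8 F [ 0.3 -0.7 -0.8] j6 -53.6
   tilt in tool frame (y,z) deg: [0.24 2.27]
```

View pics/w19c.png

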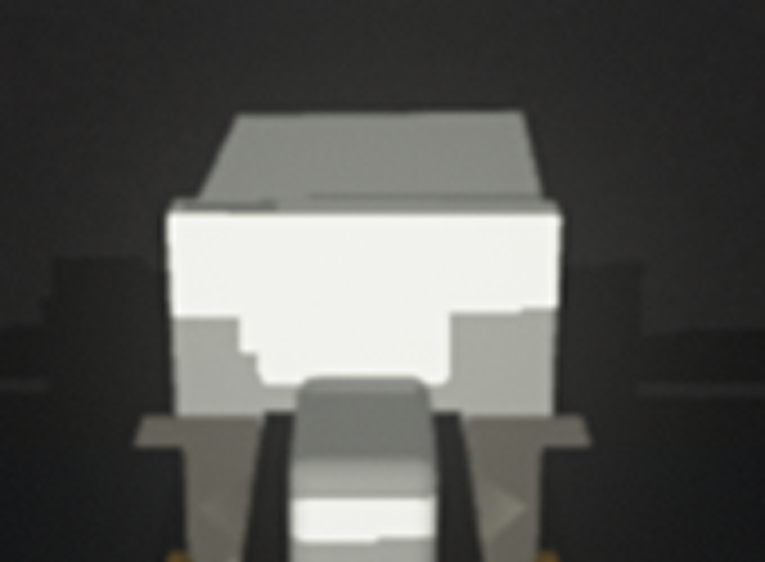

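```bash
T='from h import *
tool();tilt()'
python3 -m handwheel '[[[0,0,-0.1,0],[0,0,-0.02,0]]]' >/dev/null; python3 -c "$T"
python3 -m handwheel '[[[0,0,0,0],[0,0,0,0],[0,0,0,0],[0,0,0.3,0],[0,0,0.9,0],[0,0,0.8,0],[0,0,0,0]]]' 45 >/dev/null; python3 -c "$T"
python3 - <<'E'
from h import *
i=vision.capture("wrist"); cv2.imwrite("pics/w20.png",i)
s=vision.capture("scene"); crop(s,380,150,500,260,6,"pics/s20.png")
E
```

```text
t 47.2 tcp mm [535.  329.5  73.7] jaw axis deg 178.35 x [ 0.042  0.005 -0.999] w 13.9 F [-1.2 -1.1  3.8] j6 -53.6
   tilt in tool frame (y,z) deg: [0.33 2.4 ]
t 47.9 tcp mm [534.7 329.  157.9] jaw axis deg 178.37 x [ 0.042  0.003 -0.999] w 45.1 F [ 0.6 -0.5  1.2] j6 -53.1
   tilt in tool frame (y,z) deg: [0.25 2.37]
```

View pics/w20.png

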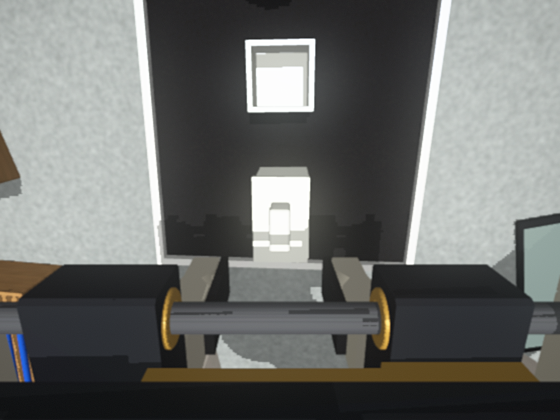

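View pics/s20.png

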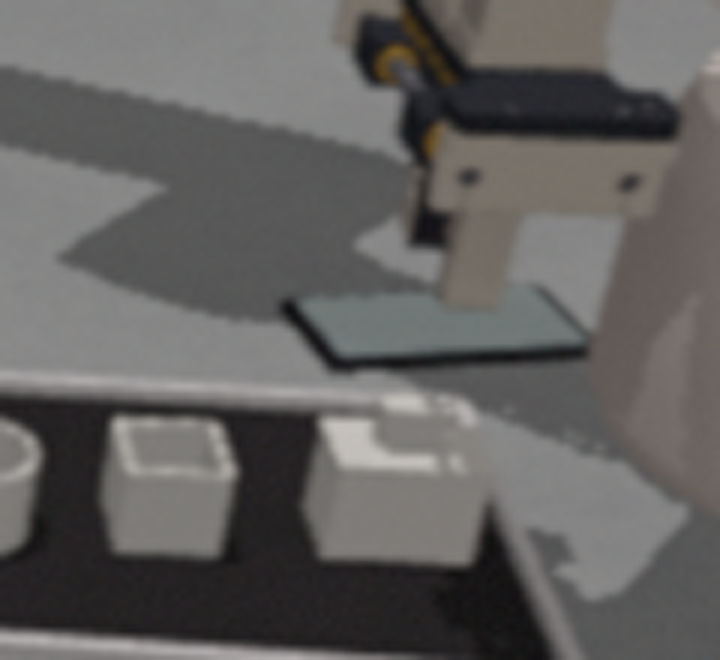

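```bash
T='from h import *
tool();tilt()'
python3 -m handwheel '[[[0,-0.5,0,-1],[0,-0.8,0,-1],[0,-0.8,0,-1],[0,-0.8,0,-1],[0,-0.8,0,-1],[0,-0.8,0,-1],[0,-0.8,0,-1],[0,-0.8,0,-1]]]' 50 >/dev/null; python3 -c "$T"
python3 -m handwheel '[[[0,-0.8,0,-1],[0,-0.8,0,-1],[0,-0.8,0,-1],[0,-0.8,0,-1],[0,-0.8,0,-1],[0,-0.8,0,-1],[0,-0.8,0,-1],[0,-0.8,0,-1]]]' >/dev/null; python3 -c "$T"
```

```text
t 48.8 tcp mm [527.3  76.3 146.8] jaw axis deg 137.12 x [ 0.017 -0.027 -0.999] w 50.0 F [ 0.8 -0.5  0.1] j6 -74.9
   tilt in tool frame (y,z) deg: [-0.49  1.78]
t 49.6 tcp mm [ 520.1 -190.8  140.4] jaw axis deg 95.43 x [-0.018 -0.029 -0.999] w 50.0 F [ 0.8  0.6 -0.5] j6 -87.0
   tilt in tool frame (y,z) deg: [-1.19  1.55]
```

```bash
T='from h import *
tool();tilt()'
python3 -m handwheel '[[[0.2,-0.8,0,-0.8],[0.25,-0.8,0,-0.8],[0.25,-0.5,0,-0.5],[0,0,0,0],[0,0,0,0]]]' 50 >/dev/null; python3 -c "$T"
python3 - <<'E'
from h import *
c=cal0("wrist");i=vision.capture("wrist"); cv2.imwrite("pics/w21.png",i);wr(i,c,150,.012,(150,50,420,300),300)
i=vision.capture("top"); cv2.imwrite("pics/top6.png",i); crop(i,40,140,240,270,4,"pics/top6c.png")
E
```

```text
t 50.1 tcp mm [ 544.  -281.6  134.8] jaw axis deg 84.03 x [-0.033 -0.022 -0.999] w 49.5 F [ 0.8 -0.2  0.2] j6 -88.8
   tilt in tool frame (y,z) deg: [-1.74  1.47]
wr px [280. 216.] mm [ 556.6 -282. ] size [10.7 28.6] ang 83.9 circ [ 556.5 -282.4] 30.1
wr px [280. 208.] mm [ 550.6 -281.4] size [44.2 45. ] ang 83.1 circ [ 550.4 -281.5] 62.0
wr px [318. 159.] mm [ 507.8 -243.5] size [27.4 12. ] ang 6.0 circ [ 508.1 -245.6] 27.6
wr px [404. 155.] mm [ 511.4 -173.9] size [29.6 22.8] ang 82.3 circ [ 515.8 -173.7] 31.4
wr px [392.  98.] mm [ 471.  -186.8] size [52.1 67.2] ang 90.0 circ [ 471.3 -184. ] 81.2
wr px [400.  65.] mm [ 444.4 -174.7] size [14.4 26.3] ang 81.6 circ [ 444.4 -174.8] 28.9
wr px [257. 163.] mm [ 525.1 -298.4] size [153.5 227.9] ang 76.7 circ [ 527.3 -286.1] 240.3
```

View pics/w21.png

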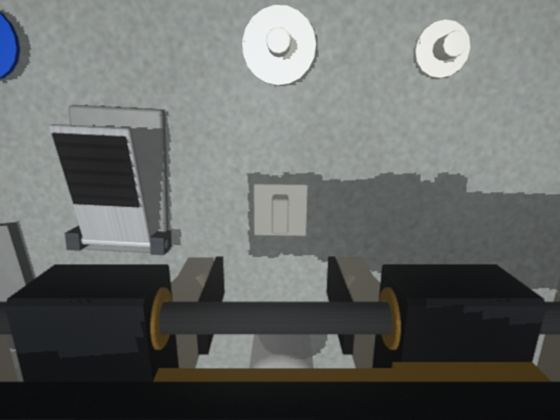

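View pics/top6c.png

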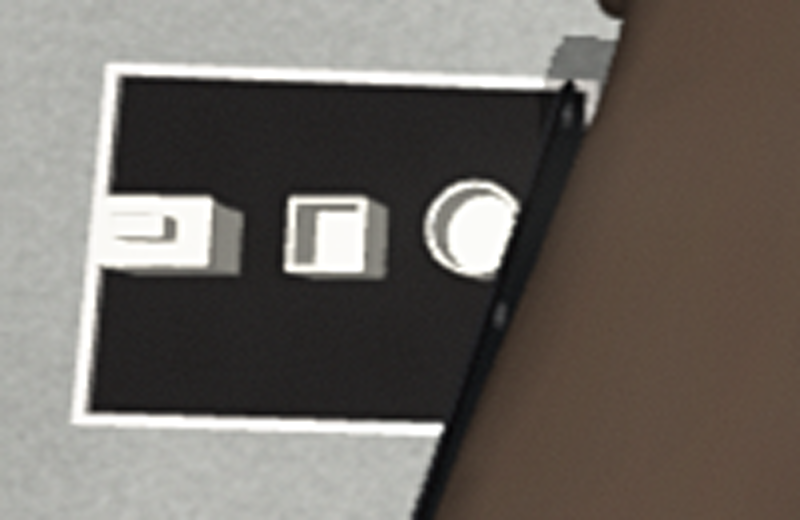

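```bash
T='from h import *
tool();tilt()'
python3 -m handwheel '[[[0.1,0,-0.3,-0.15],[0,0,-0.8,0],[0,0,-0.8,0],[0,0,-0.5,0],[0,0,0,0],[0,0,0,0]]]' 50 >/dev/null; python3 -c "$T"
```

```text
t 50.8 tcp mm [ 548.8 -275.7   35.5] jaw axis deg 83.61 x [-0.03  -0.022 -0.999] w 50.0 F [ 0.4  0.2 -0.6] j6 -90.3
   tilt in tool frame (y,z) deg: [-1.56  1.45]
```

```bash
T='from h import *
tool();tilt()'
python3 -m handwheel '[[[0.02,-0.17,-0.3,0],[0,0,-0.4,0],[0,0,-0.25,0],[0,0,0,0]]]' 50 >/dev/null; python3 -c "$T"
```

```text
t 51.2 tcp mm [ 552.7 -283.3   -1.2] jaw axis deg 83.7 x [-0.023 -0.024 -0.999] w 50.2 F [-0.4 -0.4  0.1] j6 -89.8
   tilt in tool frame (y,z) deg: [-1.18  1.49]
```

```bash
T='from h import *
tool();tilt()'
python3 -m handwheel '[[[-0.08,0.03,-0.12,0],[0,0,-0.02,0],[0,0,-0.02,0],[0,0,-0.02,0],[0,0,-0.02,0],[0,0,0,0],[0,0,0,0]]]' 0 20 >/dev/null; python3 -c "$T"
```

```text
t 51.9 tcp mm [ 551.  -282.6   -7.3] jaw axis deg 83.71 x [-0.019 -0.025 -1.   ] w 13.6 F [-0.   0.1 -0.3] j6 -89.9
   tilt in tool frame (y,z) deg: [-0.95  1.52]
```

```bash
T='from h import *
tool();tilt()'
python3 -m handwheel '[[[0,0,0.7,0],[0,0,0.9,0],[0,0.3,0.9,0],[0,0.7,0.8,0],[0,0.9,0.3,0],[0,0.9,0,0],[0,0.9,0,0],[0,0.9,0,0]]]' >/dev/null; python3 -c "$T"
python3 -m handwheel '[[[0,0.9,0,0],[0,0.9,0,0],[0,0.9,0,0],[0,0.9,0,0],[0,0.9,0,0],[0,0.9,0,0],[0,0.9,0,0]]]' >/dev/null; python3 -c "$T"
```

```text
t 52.7 tcp mm [548.2 -96.1 141.5] jaw axis deg 83.28 x [-0.021 -0.023 -1.   ] w 14.1 F [ 1.2  0.5 -0.3] j6 -108.4
   tilt in tool frame (y,z) deg: [-1.04  1.43]
t 53.4 tcp mm [546.1 166.3 142.7] jaw axis deg 83.28 x [-0.019 -0.022 -1.   ] w 13.3 F [ 1.5  0.4 -0.7] j6 -133.7
   tilt in tool frame (y,z) deg: [-0.94  1.36]
```

```bash
T='from h import *
tool();tilt()'
python3 -m handwheel '[[[-0.15,0.8,0,0.5],[-0.15,0.6,-0.3,0.5],[0,0,-0.4,0],[0,0,0,0],[0,0,0,0]]]' >/dev/null; python3 -c "$T"
python3 - <<'E'
from h import *
i=vision.capture("wrist"); cv2.imwrite("pics/w22.png",i)
E
```

```text
t 53.9 tcp mm [533.3 229.9 114.4] jaw axis deg 88.8 x [-0.016 -0.022 -1.   ] w 13.7 F [-0.2  0.1 -0.7] j6 -134.3
   tilt in tool frame (y,z) deg: [-0.87  1.3 ]
```

View pics/w22.png

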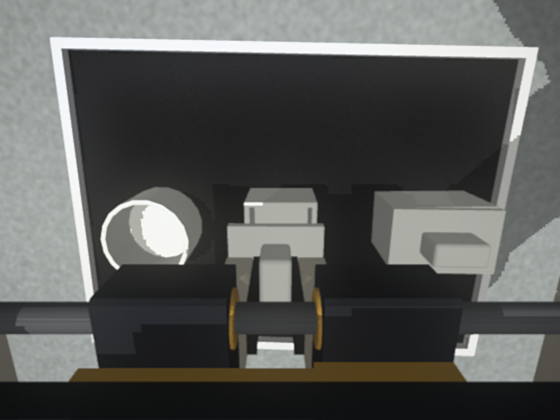

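Run:
```python
from h import *
i=cv2.imread("pics/w22.png"); crop(i,215,175,345,270,6,"pics/w22c.png")
```

```text
(no output)
```

View pics/w22c.png

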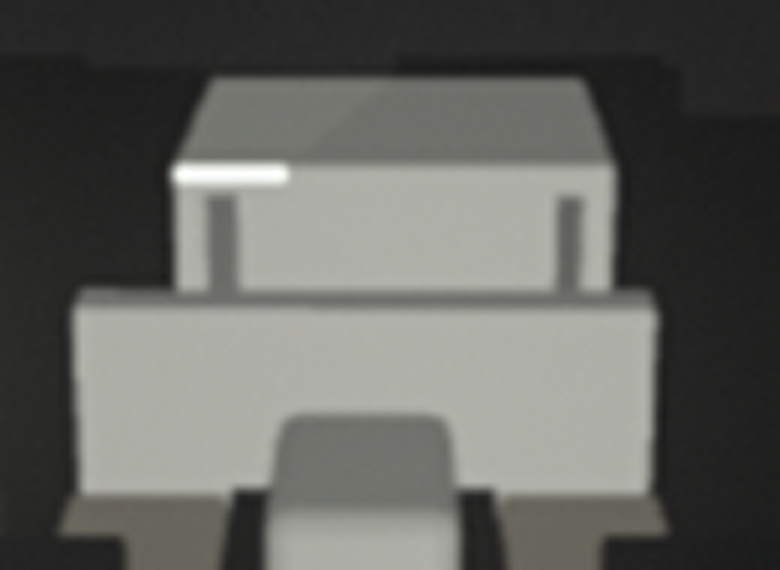

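Run:
```python
from h import *
c=cal0("wrist"); tool()
z=readout.get_state()["tcp_pos"][2]+.0193
a=[onz("wrist",u,202.2,.087,c)*1000 for u in (243.3,317.8)]; b=[onz("wrist",u,226,z,c)*1000 for u in (227.2,324.7)]
print(np.round(a,1),np.round(b,1), np.linalg.norm(a[0]-a[1]),np.linalg.norm(b[0]-b[1]))
```

```text
t 53.95 tcp mm [533.2 229.6 114.3] jaw axis deg 88.77 x [-0.016 -0.022 -1.   ] w 14.1 F [-0.3  0.1 -0. ] j6 -134.3
[[509.8 210.   87. ]
 [510.5 254.8  87. ]] [[509.6 207.4 133.6]
 [510.3 253.7 133.6]] 44.75667538906257 46.39393838696388
```

```bash
T='from h import *
tool();tilt()'
python3 -m handwheel '[[[-0.02,0.06,-0.2,0],[0,0,-0.3,0],[0,0,-0.15,0],[0,0,0,0]]]' >/dev/null; python3 -c "$T"
```

```text
t 54.35 tcp mm [533.3 230.8  87.7] jaw axis deg 88.59 x [-0.014 -0.021 -1.   ] w 13.8 F [-0.4 -0.1 -1.2] j6 -134.6
   tilt in tool frame (y,z) deg: [-0.79  1.22]
```

```bash
T='from h import *
tool();tilt()'
python3 -m handwheel '[[[-0.03,0.03,-0.15,0],[0,0,-0.12,0],[0,0,0,0]]]' >/dev/null; python3 -c "$T"
python3 -m handwheel '[[[0,0,-0.1,0],[0,0,-0.05,0]]]' >/dev/null; python3 -c "$T"
```

```text
t 54.65 tcp mm [532.1 231.6  75.8] jaw axis deg 88.56 x [-0.015 -0.021 -1.   ] w 14.0 F [ 0.1  1.1 -0.4] j6 -134.8
   tilt in tool frame (y,z) deg: [-0.8   1.24]
t 54.85 tcp mm [533.1 232.1  72. ] jaw axis deg 88.64 x [-0.012 -0.021 -1.   ] w 14.0 F [-9.6 -1.8 25.9] j6 -134.8
   tilt in tool frame (y,z) deg: [-0.67  1.22]
```

Contact is exactly at the seated height (72 against 72.7 predicted). I release the lid.

```bash
T='from h import *
tool();tilt()'
python3 -m handwheel '[[[0,0,0,0],[0,0,0,0],[0,0,0,0],[0,0,0.3,0],[0,0,0.9,0],[0,0,0.8,0],[0,0,0,0]]]' 45 >/dev/null; python3 -c "$T"
python3 - <<'E'
from h import *
i=vision.capture("wrist"); cv2.imwrite("pics/w23.png",i)
s=vision.capture("scene"); crop(s,340,150,500,260,5,"pics/s23.png")
E
```

```text
t 55.55 tcp mm [533.2 231.7 156.5] jaw axis deg 88.67 x [-0.012 -0.022 -1.   ] w 45.3 F [0.4 0.6 0.6] j6 -134.7
   tilt in tool frame (y,z) deg: [-0.66  1.28]
```

View pics/w23.png

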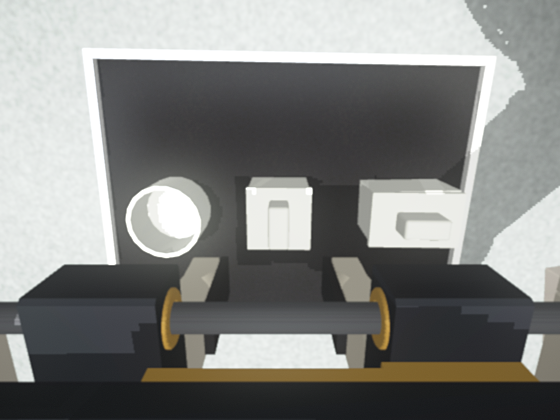

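View pics/s23.png

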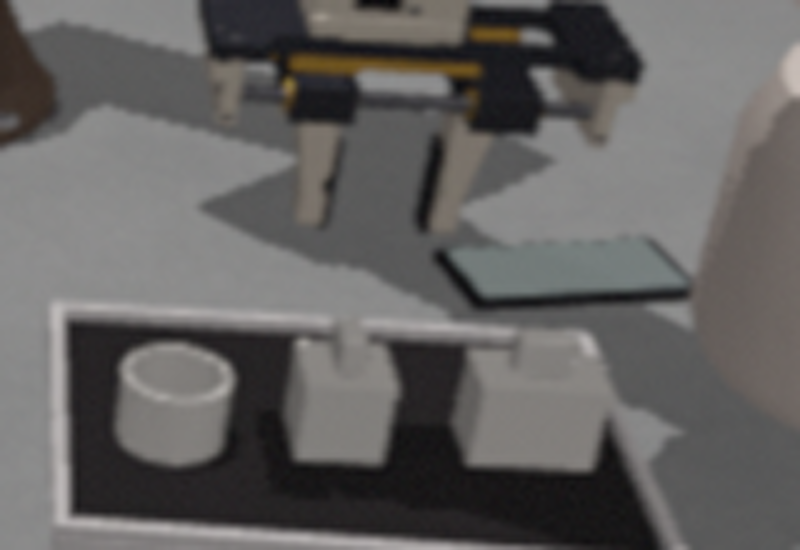

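```bash
T='from h import *
tool();tilt()'
python3 -m handwheel '[[[-0.1,-0.6,0,0],[-0.2,-0.9,0,0],[-0.2,-0.9,0,0],[-0.2,-0.9,0,0],[-0.2,-0.9,0,0],[-0.2,-0.9,0,0],[-0.2,-0.9,0,0],[-0.2,-0.9,0,0]]]' 50 >/dev/null; python3 -c "$T"
python3 -m handwheel '[[[-0.2,-0.9,0,0],[-0.2,-0.9,0,0],[-0.2,-0.9,0,0],[-0.2,-0.9,0,0],[-0.2,-0.9,-0.2,0],[-0.2,-0.7,-0.2,0],[0,0,0,0],[0,0,0,0]]]' >/dev/null; python3 -c "$T"
python3 - <<'E'
from h import *
c=cal0("wrist");i=vision.capture("wrist"); cv2.imwrite("pics/w24.png",i);wr(i,c,150,.012,(150,50,420,300),300)
E
```

```text
t 56.45 tcp mm [461.6 -56.5 145.3] jaw axis deg 88.93 x [-0.029 -0.03  -0.999] w 50.0 F [ 1.3 -0.1  1. ] j6 -110.2
   tilt in tool frame (y,z) deg: [-1.6   1.73]
t 57.25 tcp mm [ 398.4 -278.1  122.7] jaw axis deg 88.55 x [-0.042 -0.028 -0.999] w 50.0 F [0.  0.3 0. ] j6 -83.0
   tilt in tool frame (y,z) deg: [-2.34  1.65]
wr px [187.  97.] mm [ 308.6 -350.3] size [67.2 62.4] ang 72.6 circ [ 310.  -350.9] 88.4
```

View pics/w24.png

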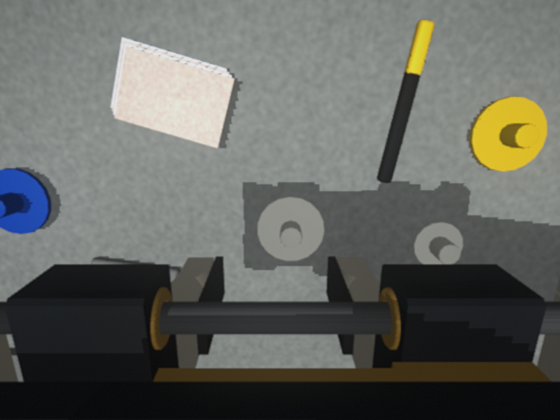

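Run:
```python
from h import *
c=cal0("wrist");i=cv2.imread("pics/w24.png");tool()
for t in (110,125,140): wr(i,c,t,.012,(245,185,345,275),300)
P=[(257,229),(325,229),(291,197),(291,261)]
print(np.round([onz("wrist",*p,.012,c)*1000 for p in P],1))
print("knob",np.round(onz("wrist",291,234,.034,c)*1000,1))
```

```text
t 57.3 tcp mm [ 398.4 -277.7  122.6] jaw axis deg 88.59 x [-0.042 -0.028 -0.999] w 50.3 F [-0.1 -0.4 -0.6] j6 -83.0
wr px [281. 271.] mm [ 455.1 -277.6] size [63.9  7.6] ang 89.3 circ [ 457.2 -277.6] 64.0
wr px [290. 229.] mm [ 417.6 -269. ] size [56.7 56.4] ang 89.2 circ [ 417.6 -268.7] 57.6
wr px [279. 271.] mm [ 455.1 -279.3] size [60.4  7.6] ang 89.3 circ [ 457.1 -279.4] 60.5
wr px [290. 229.] mm [ 417.8 -268.8] size [55.9 55.2] ang 43.6 circ [ 417.7 -268.7] 56.7
[[ 416.9 -297.3   12. ]
 [ 417.9 -239.    12. ]
 [ 389.4 -267.7   12. ]
 [ 446.7 -268.5   12. ]]
knob [ 414.8 -268.3   34. ]
```

```bash
T='from h import *
tool();tilt()'
python3 -m handwheel '[[[0.45,0.2,-0.3,0],[0,0,-0.8,0],[0,0,-0.7,0],[0,0,-0.3,0],[0,0,0,0]]]' 50 >/dev/null; python3 -c "$T"
```

```text
t 57.8 tcp mm [ 418.4 -266.1   37.3] jaw axis deg 88.9 x [-0.038 -0.028 -0.999] w 50.0 F [-0.1 -0.4  0.7] j6 -85.2
   tilt in tool frame (y,z) deg: [-2.17  1.67]
```

```bash
T='from h import *
tool();tilt()'
python3 -m handwheel '[[[-0.08,-0.1,-0.3,0],[0,0,-0.4,0],[0,0,-0.25,0],[0,0,0,0]]]' 50 >/dev/null; python3 -c "$T"
```

```text
t 58.2 tcp mm [ 417.8 -268.2    0.9] jaw axis deg 89.19 x [-0.035 -0.03  -0.999] w 50.0 F [-0.7 -0.2 -0.1] j6 -85.2
   tilt in tool frame (y,z) deg: [-1.99  1.73]
```

```bash
T='from h import *
tool();tilt()'
python3 -m handwheel '[[[-0.05,-0.03,-0.15,0],[-0.01,0,-0.03,0],[-0.01,0,-0.03,0],[0,0,-0.02,0],[0,0,-0.02,0],[0,0,0,0],[0,0,0,0]]]' 0 20 >/dev/null; python3 -c "$T"
```

```text
t 58.9 tcp mm [ 417.  -269.6   -6.8] jaw axis deg 89.26 x [-0.031 -0.031 -0.999] w 17.1 F [-0.3  0.3  0.1] j6 -85.1
   tilt in tool frame (y,z) deg: [-1.74  1.79]
```

```bash
T='from h import *
tool();tilt()'
python3 -m handwheel '[[[0,0,0.7,0],[0,0,0.9,0],[0.1,0.3,0.9,0],[0.2,0.7,0.8,0],[0.25,0.9,0.2,0],[0.25,0.9,0,0],[0.25,0.9,0,0],[0.25,0.9,0,0]]]' >/dev/null; python3 -c "$T"
python3 -m handwheel '[[[0.25,0.9,0,0],[0.25,0.9,0,0],[0.25,0.9,0,0],[0.25,0.9,0,0],[0.25,0.9,0,0],[0,0,0,0]]]' >/dev/null; python3 -c "$T"
```

```text
t 59.7 tcp mm [467.2 -81.9 139.1] jaw axis deg 88.79 x [-0.031 -0.028 -0.999] w 17.6 F [ 0.4  0.3 -0.3] j6 -106.8
   tilt in tool frame (y,z) deg: [-1.74  1.63]
t 60.3 tcp mm [519.  109.7 139.6] jaw axis deg 88.96 x [-0.028 -0.026 -0.999] w 17.5 F [-0.4 -0.9 -1.8] j6 -124.7
   tilt in tool frame (y,z) deg: [-1.59  1.54]
```

```bash
T='from h import *
tool();tilt()'
python3 -m handwheel '[[[0.2,0.5,-0.2,0],[0.15,0.4,-0.3,0],[0,0,-0.1,0],[0,0,0,0],[0,0,0,0]]]' >/dev/null; python3 -c "$T"
python3 - <<'E'
from h import *
i=vision.capture("wrist"); cv2.imwrite("pics/w25.png",i); crop(i,195,165,365,275,4.5,"pics/w25c.png")
E
```

```text
t 60.8 tcp mm [532.3 146.9 112.9] jaw axis deg 89.04 x [-0.031 -0.028 -0.999] w 17.7 F [-0.1 -0.3 -0.3] j6 -127.1
   tilt in tool frame (y,z) deg: [-1.74  1.63]
```

View pics/w25c.png

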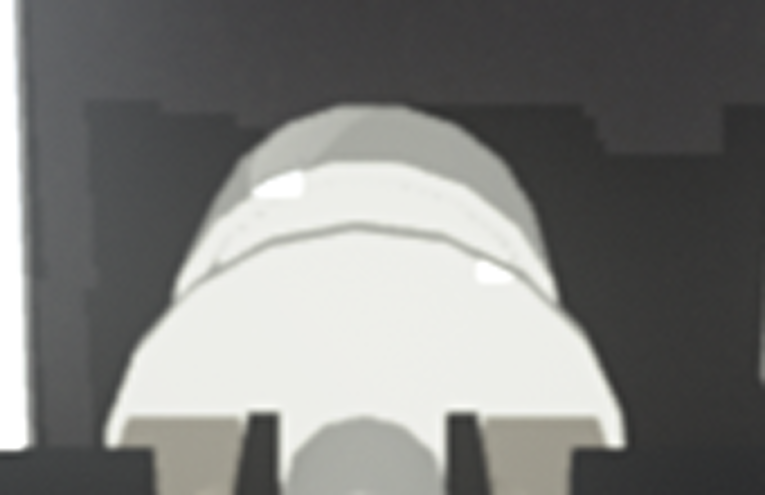

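Run:
```python
from h import *
from scipy.optimize import least_squares
c=cal0("wrist"); tool(); z=readout.get_state()["tcp_pos"][2]+.0068+.012
def fit(pts,z,R):
    W=np.array([onz("wrist",195+(a-1.75)/4.5,165+(b-1.75)/4.5,z,c)[:2]*1000 for a,b in pts])
    f=least_squares(lambda p:np.hypot(*(W-p).T)-R,W.mean(0)+[20,0]); g=least_squares(lambda p:np.hypot(*(W-p[:2]).T)-p[2],[*f.x,R])
    print(f.x.round(1),np.abs(f.fun).max().round(2),"free",g.x.round(1))
fit([(365,160),(300,170),(250,195),(210,240),(175,298),(430,170),(490,205),(530,250),(557,300)],.085,28)
fit([(358,228),(280,243),(215,272),(170,308),(135,350),(108,415),(445,238),(515,272),(560,308),(592,350),(623,415)],z,29)
```

```text
t 60.85 tcp mm [532.2 146.8 112.9] jaw axis deg 89.02 x [-0.031 -0.028 -0.999] w 17.1 F [ 0.5 -0.4 -0.1] j6 -127.1
[536.  146.1] 0.79 free [534.8 146.1  27. ]
[533.2 147.3] 0.24 free [533.4 147.3  29.2]
```

```bash
T='from h import *
tool();tilt()'
python3 -m handwheel '[[[0.06,-0.03,-0.2,0],[0,0,-0.3,0],[0,0,-0.15,0],[0,0,0,0]]]' >/dev/null; python3 -c "$T"
```

```text
t 61.25 tcp mm [534.6 143.9  85.4] jaw axis deg 88.9 x [-0.03  -0.027 -0.999] w 17.5 F [0.1 0.4 0.3] j6 -126.8
   tilt in tool frame (y,z) deg: [-1.69  1.57]
```

```bash
T='from h import *
tool();tilt()'
python3 -m handwheel '[[[0,0.05,-0.15,0],[0,0,-0.1,0],[0,0,0,0]]]' >/dev/null; python3 -c "$T"
python3 -m handwheel '[[[0,0,-0.08,0],[0,0,-0.05,0]]]' >/dev/null; python3 -c "$T"
```

```text
t 61.55 tcp mm [534.6 145.9  74.4] jaw axis deg 88.9 x [-0.03  -0.027 -0.999] w 17.4 F [ 0.1 -0.9  0.1] j6 -127.0
   tilt in tool frame (y,z) deg: [-1.7   1.59]
t 61.75 tcp mm [535.3 146.1  70.8] jaw axis deg 88.96 x [-0.029 -0.027 -0.999] w 17.4 F [-10.4  -0.9  26.6] j6 -127.0
   tilt in tool frame (y,z) deg: [-1.62  1.6 ]
```

```bash
T='from h import *
tool();tilt()'
python3 -m handwheel '[[[0,0,0,0],[0,0,0,0],[0,0,0,0],[0,0,0.3,0],[0,0,0.9,0],[0,0,0.8,0],[0,0,0,0]]]' 45 >/dev/null; python3 -c "$T"
python3 - <<'E'
from h import *
i=vision.capture("wrist"); cv2.imwrite("pics/w26.png",i)
E
python3 -m handwheel '[[[0,-0.6,0,0],[-0.1,-0.9,0,0],[-0.1,-0.9,0,0],[-0.1,-0.9,0,0],[-0.1,-0.9,0,0],[-0.1,-0.9,0,0],[-0.1,-0.9,0,0],[-0.1,-0.9,0,0]]]' 0 >/dev/null; python3 -c "$T"
python3 - <<'E'
from h import *
s=vision.capture("scene"); crop(s,340,150,500,260,5,"pics/s26.png")
i=vision.capture("top"); cv2.imwrite("pics/top7.png",i); crop(i,40,140,240,270,4,"pics/top7c.png")
E
```

```text
t 62.45 tcp mm [535.2 145.8 155.5] jaw axis deg 89.0 x [-0.029 -0.029 -0.999] w 45.3 F [-0.2 -0.   0.2] j6 -127.0
   tilt in tool frame (y,z) deg: [-1.63  1.67]
t 63.3 tcp mm [ 502.2 -136.2  151.5] jaw axis deg 89.38 x [-0.035 -0.029 -0.999] w 0.4 F [0.5 0.3 0.3] j6 -99.1
   tilt in tool frame (y,z) deg: [-1.96  1.67]
```

View pics/s26.png

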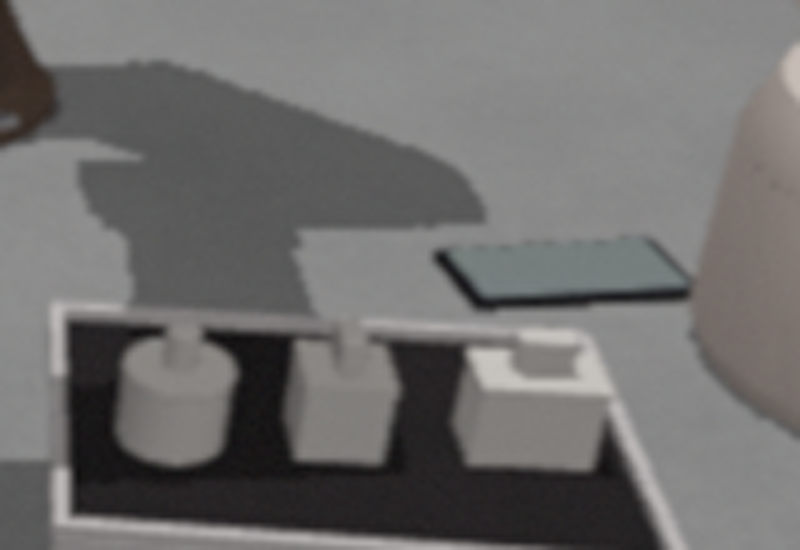

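View pics/top7c.png

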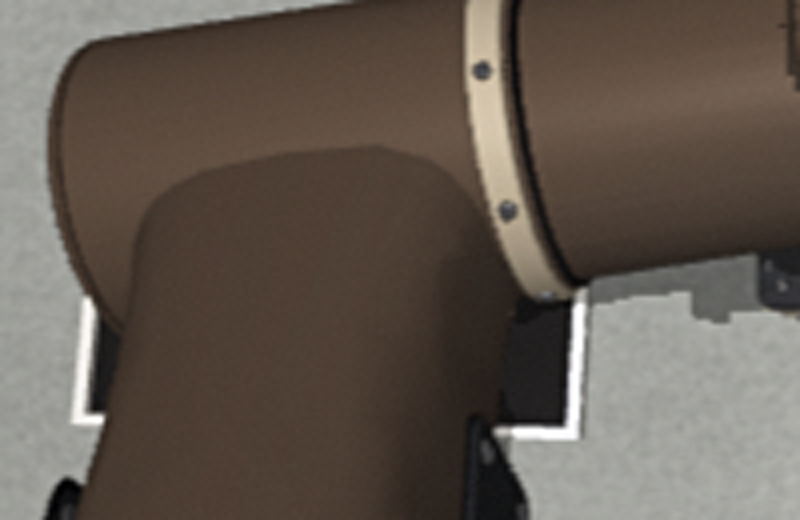

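View pics/w26.png

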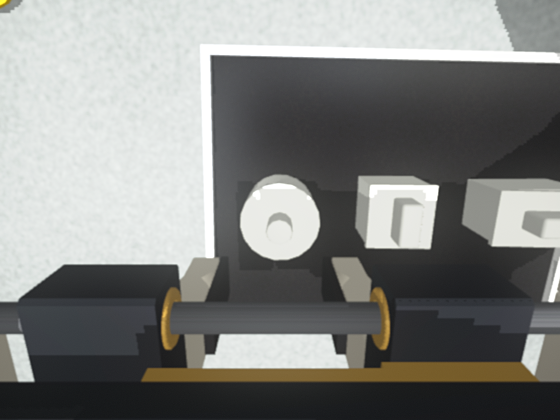

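```bash
T='from h import *
tool();tilt()'
python3 -m handwheel '[[[0,-0.9,0,0],[0,-0.9,0,0],[0,-0.9,0,0],[0,-0.9,0,0],[0,-0.9,0,0],[0,-0.8,0,0],[0,0,0,0],[0,0,0,0]]]' 0 >/dev/null; python3 -c "$T"
python3 - <<'E'
from h import *
i=vision.capture("wrist"); cv2.imwrite("pics/w27.png",i)
i=vision.capture("top"); cv2.imwrite("pics/top8.png",i); crop(i,40,140,240,270,4,"pics/top8c.png")
E
```

```text
t 64.2 tcp mm [ 499.2 -356.   147.2] jaw axis deg 89.16 x [-0.041 -0.026 -0.999] w 0.3 F [-0.8  0.2  0.5] j6 -76.2
   tilt in tool frame (y,z) deg: [-2.35  1.53]
```

View pics/w27.png

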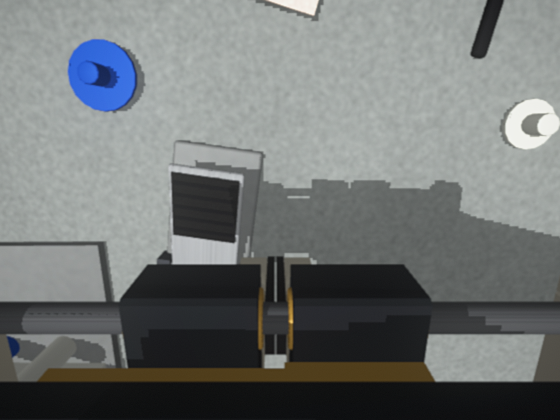

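View pics/top8c.png

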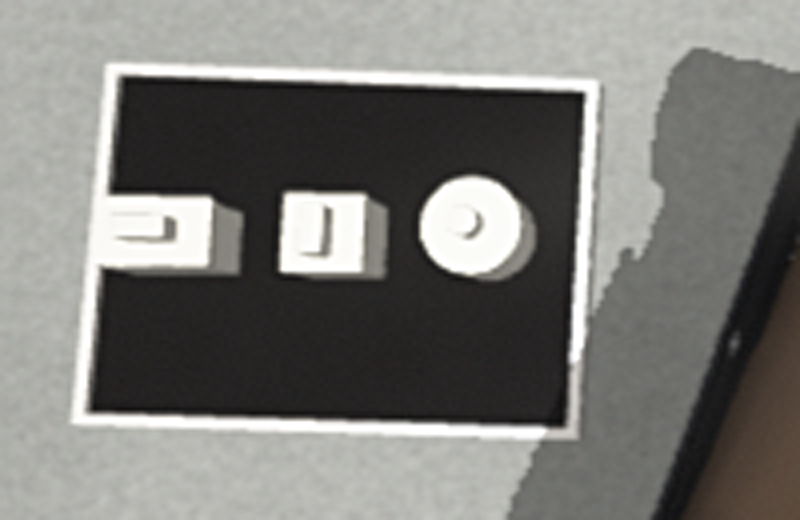

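Run:
```python
from h import *
c=cal0("wrist"); tool()
for u,v,z in [(171,172,.055),(240,178,.055),(174,234,.038),(237,242,.038),(205,199,.05),(207,170,.056)]: print((u,v),np.round(onz("wrist",u,v,z,c)*1000,1))
```

```text
t 64.3 tcp mm [ 499.4 -355.2  147.5] jaw axis deg 89.25 x [-0.041 -0.026 -0.999] w 0.2 F [ 0.4  0.4 -0.4] j6 -76.2
(171, 172) [ 465.9 -438.7   55. ]
(240, 178) [ 471.1 -385.    55. ]
(174, 234) [ 522.  -446.3   38. ]
(237, 242) [ 529.5 -391.9   38. ]
(205, 199) [ 488.6 -414.6   50. ]
(207, 170) [ 464.5 -410.2   56. ]
```

```bash
T='from h import *
tool();tilt()'
python3 -m handwheel '[[[-0.2,-0.8,-0.6,0],[-0.2,-0.65,-0.9,0],[0,0,-0.6,0],[0,0,0,0],[0,0,0,0]]]' 0 >/dev/null; python3 -c "$T"
python3 - <<'E'
from h import *
i=vision.capture("wrist"); cv2.imwrite("pics/w28.png",i)
s=vision.capture("scene"); crop(s,100,140,240,260,5,"pics/s28.png")
E
```

```text
t 64.8 tcp mm [ 486.4 -410.1   64.2] jaw axis deg 89.72 x [-0.036 -0.028 -0.999] w 0.2 F [-0.4  0.7  0.3] j6 -71.0
   tilt in tool frame (y,z) deg: [-2.08  1.63]
```

View pics/w28.png

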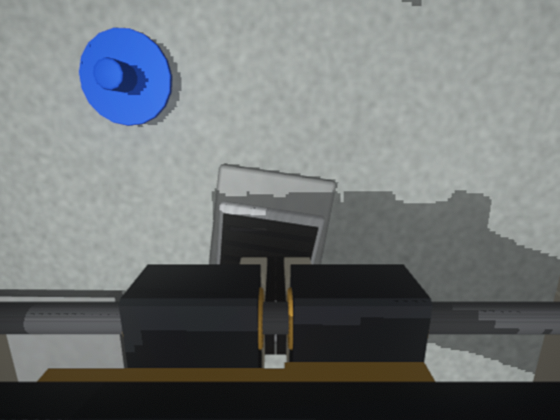

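View pics/s28.png

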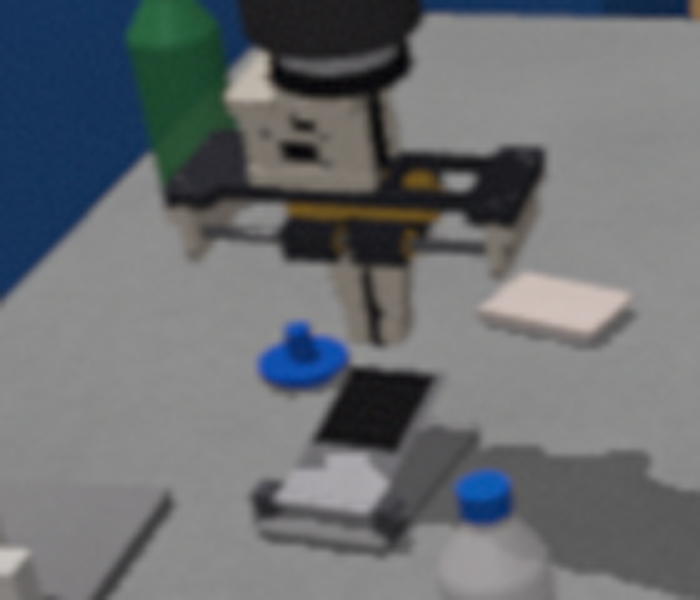

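```bash
T='from h import *
tool()'
python3 -m handwheel '[[[-0.07,-0.07,-0.3,0],[0,0,-0.3,0],[0,0,0,0]]]' 0 >/dev/null; python3 -c "$T"
python3 -m handwheel '[[[0,0,-0.15,0],[0,0,-0.15,0],[0,0,-0.15,0]]]' >/dev/null; python3 -c "$T"
```

```text
t 65.2 tcp mm [ 486.3 -412.6   42.5] jaw axis deg 89.84 x [-0.03  -0.031 -0.999] w 0.8 F [-0.6  0.5 -0.8] j6 -70.8
t 65.5 tcp mm [ 486.8 -412.9   24.5] jaw axis deg 89.87 x [-0.029 -0.032 -0.999] w 0.7 F [-2.8  1.   5.1] j6 -71.0
```

Contact with the pad at 5 N. I press on towards the stop.

```bash
T='from h import *
tool()'
python3 -m handwheel '[[[0,0,-0.15,0],[0,0,-0.15,0],[0,0,-0.15,0]]]' >/dev/null; python3 -c "$T"
python3 -m handwheel '[[[0,0,-0.12,0],[0,0,-0.12,0]]]' >/dev/null; python3 -c "$T"
```

```text
t 65.8 tcp mm [ 484.5 -412.9    6.6] jaw axis deg 89.89 x [-0.033 -0.032 -0.999] w 0.5 F [-9.  12.7 45.1] j6 -71.2
t 66.0 tcp mm [ 484.6 -413.1    6.5] jaw axis deg 90.09 x [-0.033 -0.035 -0.999] w 0.3 F [-12.5  17.3  51. ] j6 -71.3
```

```bash
T='from h import *
tool()'
python3 -m handwheel '[[[0,0,-0.06,0],[0,0,-0.06,0],[0,0,-0.06,0],[0,0,-0.06,0],[0,0,-0.06,0],[0,0,-0.06,0],[0,0,-0.06,0],[0,0,-0.06,0]]]' >/dev/null; python3 -c "$T"
python3 -m handwheel '[[[0,0,-0.06,0],[0,0,-0.06,0],[0,0,-0.06,0],[0,0,-0.06,0],[0,0,-0.06,0],[0,0,-0.06,0],[0,0,-0.06,0],[0,0,-0.06,0]]]' >/dev/null; python3 -c "$T"
python3 - <<'E'
from h import *
s=vision.capture("scene"); crop(s,100,140,240,260,5,"pics/s29.png")
E
```

```text
t 66.8 tcp mm [ 484.7 -413.1    7.4] jaw axis deg 90.4 x [-0.028 -0.042 -0.999] w 0.4 F [-5.6  6.7 23.6] j6 -71.5
t 67.6 tcp mm [ 484.9 -413.3    7.5] jaw axis deg 90.68 x [-0.024 -0.05  -0.998] w 0.2 F [-6.6  7.8 23.2] j6 -71.8
```

View pics/s29.png

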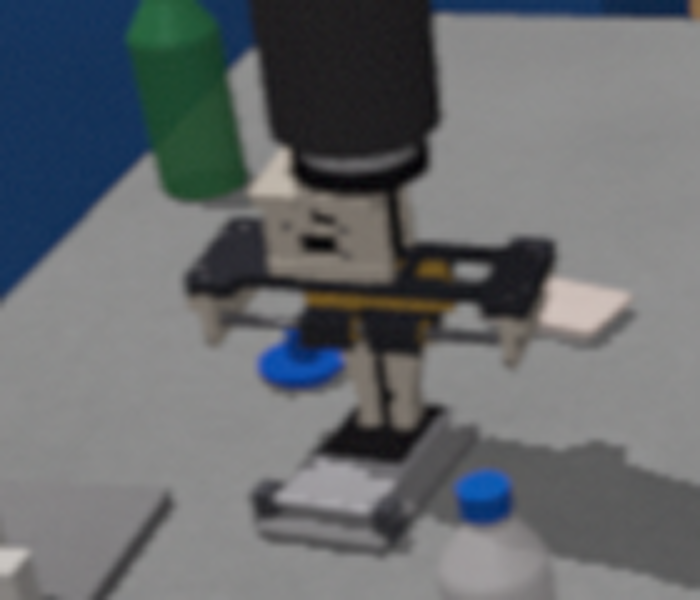

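```bash
T='from h import *
tool()'
python3 -m handwheel '[[[0,0,-0.1,0],[0,0,-0.1,0],[0,0,-0.1,0]]]' >/dev/null; python3 -c "$T"
python3 -m handwheel '[[[0,0,0.3,0],[0,0,0.6,0],[0,0,0.9,0],[0,0,0.9,0],[0,0,0.6,0],[0,0,0,0],[0,0,0,0]]]' >/dev/null; python3 -c "$T"
python3 - <<'E'
from h import *
s=vision.capture("scene"); cv2.imwrite("pics/s30f.png",s); crop(s,100,140,240,260,5,"pics/s30.png"); crop(s,340,150,500,260,5,"pics/s30b.png")
i=vision.capture("top"); cv2.imwrite("pics/top9.png",i)
E
```

```text
t 67.95 tcp mm [ 484.9 -413.4    7. ] jaw axis deg 90.85 x [-0.023 -0.054 -0.998] w 0.5 F [-9.9 12.9 37.3] j6 -72.0
t 68.65 tcp mm [ 488.1 -413.9  145.7] jaw axis deg 90.91 x [-0.015 -0.057 -0.998] w 0.6 F [ 0.4  0.3 -0.8] j6 -70.4
```

View pics/s30.png

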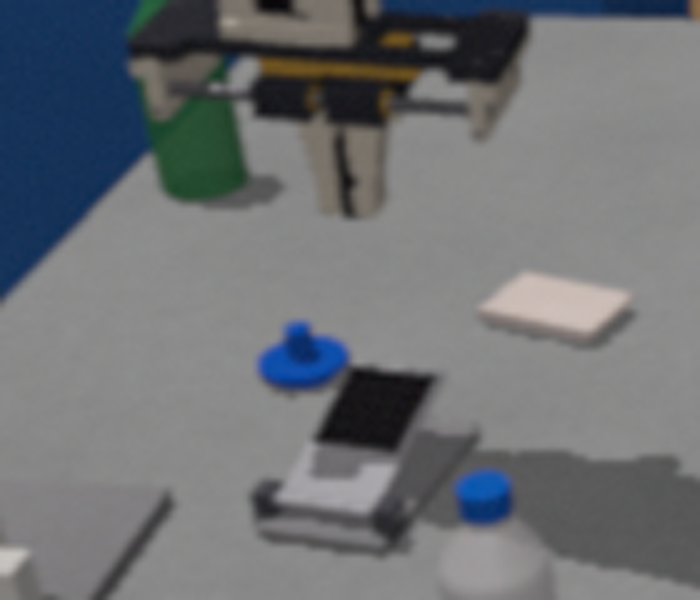

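View pics/s30b.png

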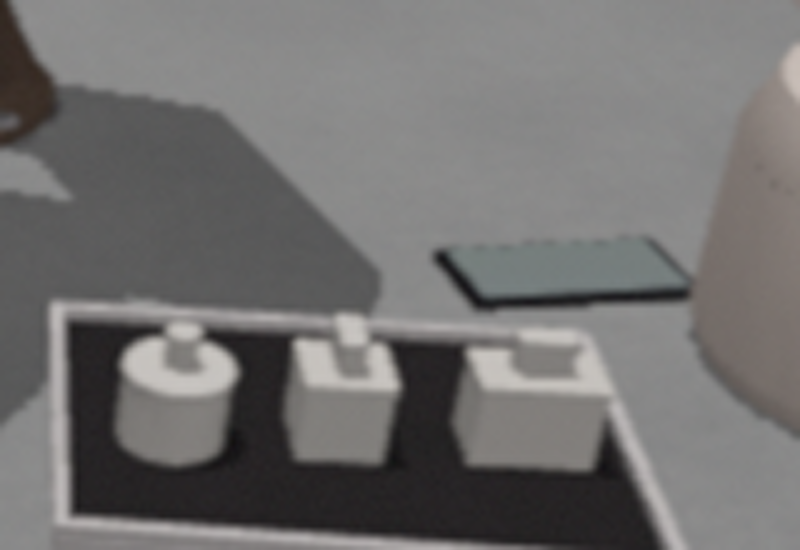

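View pics/top9.png

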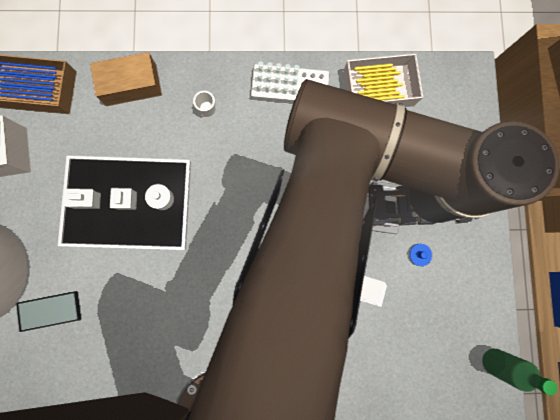

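```bash
python3 -m handwheel '[[[0,0,0,0],[0,0,0,0],[0,0,0,0]]]'; python3 -c "
from plant import close_job
print(close_job())"
```

```text
time_s: 69.05
tcp_pos: [0.4865, -0.4132, 0.1417]
eef_rot: [158.7, 86.6, -110.4]
contact_force: [-0.2, 0.6, 0.4]
gripper_width: 0.0005
the job is handed in; nothing more can be done
None
```

The job is handed in at 69 s on the robot's clock. The oblong, square and large round pots stand upright on the shaker tray, each closed with its own lid. The small round pot was absent, so its lid stays on the bench. I then held the pedal on its stop for about 2 s at 23–51 N and let it spring back.

**Last checks:**
- **Pots and lids:** The top and scene pictures show all three lids flush on the tray. Each lid met the pot within 1 mm of its calculated seated height.
- **Pedal and bottle:** The pedal is back up, the bottle has not moved in the pictures, and the robot is touching nothing.

**What went wrong or disagreed:**
- **Fingertip height:** The real fingertips sit about 20 mm above the reported tool position. This caused one missed grasp on the round pot, which shifted it about 1 cm, and one missed grasp on the oblong lid. I mended both.
- **Tool tilt:** The tool drifted up to about 5° off vertical.
- **Cameras:** The wrist and top cameras disagreed by about 3 mm, so I fitted the lids by the wrist view.
- **Pedal force:** The peak of 51 N was at the closed fingertips. The 40 N limit as worded covers the arm and the gripper's body.

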